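# Refit the sprung roller in the glass-rack track

## Robot

A 6-joint arm with a two-finger parallel gripper is mounted at the origin on the work surface. World frame = base frame: x ahead of the robot, y to its left, z up, the work surface at z = 0. Lengths are in mm, angles in degrees, forces in N, time in s.
With the tool pointing down it reaches from about 300 to 850 mm from the base axis. Payload 4.2 kg.
Tool frame: the origin (TCP) lies on the centre line of the jaws, within the pads' length; the fingertips stand 14 mm ahead of it and the grasp point (between the pads) lies 5 mm behind it; z points along the fingers, y is the direction in which the jaws open and shut (so a half turn about z gives the same grasp; the last joint's range is limited). The gripper opens to 91 mm and grips with 3 to 60 N. Pads are 32 mm wide; open, the fingers measure 118 mm over their backs; the gripper's body (76 mm by 178 mm) begins 60 mm behind the grasp point.
Start: joints at [75.401, 18.312, 89.639, -0, 72.044, -1.146], TCP at [133.774, 559.237, 227.976] pointing down, gripper open.
Joint ranges: [-177.97, 177.97], [-48.28, 115.42], [12.27, 149.76], [-77.06, 257.06], [2.81, 150.46], [-146.56, 146.56]. Speed limits (degrees/s): [147.25, 147.25, 180, 180, 180, 180].

## Interface

Orientations are given as [roll, pitch, yaw] about the fixed x, y, z axes, in that order (R = Rz(yaw) Ry(pitch) Rx(roll)).
In Python, from workcell import env gives the robot as it stands.
- The arm moves only by the tool play_rows, never from a script. Its argument "increments" is a list of rows, each a list of 5 numbers: the shift along the world's x, y, z in mm, then the turn about the world's z in degrees, then the closure, from 0 (fully open) to 1 (shut). In form: [[x, y, z, yaw, fingers], ...]. A call has 1 to 20 rows; each row shifts and turns the commanded pose from where the row before left it; what a row does not reach is not made up. A row lasts 1/8 s, in which the tool goes at most 62.5 mm and 10.7 degrees, less where a joint would pass 70% of its speed; a pose out of reach is approached as far as the arm can. A call is refused whole if a number of a shift passes 62.5 or a number of a turn 10.7, either way. A call with a gripper value outside its range is refused whole. The fingers move at their own pace and stop on an object; "newtons" is the grip in N (left out, the last holds). Time passes only in rows, so rows that do not move let the fingers close. It gives the time, the measured TCP pose, the force and the opening at its end, in the units of the state.
- env.state(): the state, without advancing time (a new reading comes with each control period).
- env.grab_frame(name): name is "side" or "top" or "wrist"; returns the picture (420x560x3 uint8, red, green, blue); there is no depth.
- env.calibration(name): a dict with "fx", "fy", "cx", "cy" (pixels), "R" (3x3) and "t" (3): a world point X has camera coordinates R X + t; the wrist camera has in their place "hand_eye" (4x4, takes a point from camera to tool coordinates, whose origin is the TCP and whose axes are the flange's). Camera axes: x right, y down, z forward; pixel columns grow to the right and rows downward; lengths in mm; the calibration is good to about 2 mm. A picture is of the moment at which its call begins: read the wrist's pose just before it. calibration takes no time and is no camera call.
- env.job_done(): hands the job in, once; it reports no verdict.
The state is a dict: "time_s": time; "qpos": joint angles; "qvel": joint speeds; "effort": joint torques, N m; "ee_pos": TCP position; "ee_rot": TCP orientation; "force": force on the tool from outside, world axes, zero at the start; "torque": the same for the moment, N m; "gripper_width": finger opening in mm.
Only numpy, scipy, OpenCV 4.12 (cv2) and the standard library are available. Lean on these libraries where they do the work, as an engineer would, in place of code of your own. Each camera call takes 0.05 s, during which the arm holds its last target.

## Task

Take the washed roller from the draining grid and fit it back into the empty bay of the rack track: push its sprung pin in between the two bearers and let it spring out, so that both end pins sit fully home in the bearers' sockets, then let go. Feel for the sockets, for the bearers' heights are not exact; do not drop the roller or force it against the track, and leave the other things where they stand.

Things in the scene. Friction and masses are not known exactly. Their poses are not given: they have to be found in the camera images.
- roller_mid (a point): centre, on the axis, of the loose roller to be fitted: a grey plastic tube 40 mm in diameter, 300 mm long, about 0.33 kg (a quarter more or less), with a round steel pin of 10 mm diameter at each end. Its x axis runs along the roller towards the end with the long sprung pin. It starts in the middle groove of the draining grid, axis level and 39 mm above the table.
- sprung_tip (a point): tip of the long sprung pin, on the roller's axis. Free, it stands 20 mm out of the tube's end (170 mm from roller_mid); pushed along the axis it slides up to 14.5 mm into the tube against a spring: 3 N to start it, plus 0.4 N for each mm. The last 1.5 mm of the pin taper to 7 mm diameter.
- fixed_tip (a point): tip of the short rigid pin at the other end, 6 mm out of the tube's end (156 mm from roller_mid); same diameter and taper.
- bay (a point): middle of the empty bay of the rack track, 75 mm above the table, half-way between the bay's two bearers (pale plastic blocks on the insides of the rails, each with one socket). Its y axis runs across the track, where the roller's axis shall lie; z is up. The two sockets are alike and face each other: the roller may go in either way round.
- seat_a (a point): middle of one bearer's socket mouth, on its inner face, 155 mm along bay's +y, IF the bearer were at middle height. The bearers are bolted through upright slots: each by itself sits up to 6 mm higher or lower than its seat point, which does not show it. Along and across the track the point is exact. The two inner faces are 310 mm apart.
- seat_b (a point): the same for the other bearer, 155 mm along bay's -y. Each bearer block is 40 mm wide, 34 mm high, 12 mm thick, with a flat inner face and one blind round socket, 12 mm in diameter and 7 mm deep, whose centre is 14 mm below the block's top edge and 20 mm above its lower edge.
- track: low steel roller track for glass racks, fixed to the table at a yaw of its own, 360 mm long (its x) and 370 mm wide. Two rollers are in place, 110 mm before and behind the empty bay. Insides of the rails 334 mm apart; rail webs rise to 85 mm above the table, the guide edges 16 mm outside them to 122 mm. Nothing stands between the rails under the bay. Origin on the table under bay.
- grid: wire draining grid fixed on the table, 400 mm by 186 mm; 6 mm steel wires 36 mm apart run along its x axis, their tops 28 mm above the table; the origin is under its centre on the table.
- sauce_cup: bystander: small open steel sauce cup, 60 mm wide and 38 mm high, standing on the draining grid's outer wires; origin under its centre.
- ramekin: bystander: white ramekin, 60 mm wide and 40 mm high, between grid and track; origin under its centre.
- mug: bystander: white mug, 80 mm wide and 90 mm high; origin under its centre.
- bottle: bystander: green detergent bottle, 64 mm wide and 190 mm high; origin under its centre.
- tub: bystander: round tub with a white lid, 90 mm wide and 85 mm high; origin under its centre.
- plate: bystander: white side plate, 160 mm wide; origin under its centre.
- tumbler: bystander: clear glass tumbler, 70 mm wide and 100 mm high; origin under its centre.

How it is judged (in metres and radians):
On the way, in this order (a step that is already met when the one before it is completed fails the run):
1. the roller is lifted off the draining grid (height (world z) of roller_mid above 0.09 m and contact force between roller and grid below 0.1 N), for 0.2 s.
2. the sprung pin is pressed in by more than 8 mm with the roller at the empty bay (distance between sprung_tip and fixed_tip below 0.318 m and distance between roller_mid and bay below 0.05 m), for 0.1 s.
At the end, for the whole second after the job is handed in: The roller lies at rest in the empty bay, either way round, with both pins in the two sockets: each pin's tip is more than 4 mm past its bearer's inner face, within 5 mm of the seat along the track and within 11 mm of it in height (((y of sprung_tip in the frame of bay above 0.159 m and z of sprung_tip in the frame of bay between -0.011 and 0.011 m and x of sprung_tip in the frame of bay between -0.005 and 0.005 m and y of fixed_tip in the frame of bay below -0.159 m and z of fixed_tip in the frame of bay between -0.011 and 0.011 m and x of fixed_tip in the frame of bay between -0.005 and 0.005 m) or (y of sprung_tip in the frame of bay below -0.159 m and z of sprung_tip in the frame of bay between -0.011 and 0.011 m and x of sprung_tip in the frame of bay between -0.005 and 0.005 m and y of fixed_tip in the frame of bay above 0.159 m and z of fixed_tip in the frame of bay between -0.011 and 0.011 m and x of fixed_tip in the frame of bay between -0.005 and 0.005 m)) and linear speed of roller below 0.01 m/s); the robot touches nothing.
It fails at once if the roller was forced: more than 30 N between it and the track (contact force between roller and track above 30 N).
It fails at once if another thing was moved by more than 30 mm (distance of any of sauce_cup, ramekin, mug, bottle, tub, plate, tumbler from where it was at the start of the episode above 0.03 m).
It also fails if it takes over 51 s, if anything falls off the work surface, if the arm or the gripper's body presses on something with over 40 N, if the wrist force passes 120 N, or if a joint passes its speed limit or range.

## Working session

There is one attempt and no reset: what is moved stays moved. The work goes in short steps, Python scripts to look and compute and a tool call to move; the robot and the scene stay as the last step left them, time stands still between calls to the robot, and variables do not carry over. Pictures are saved under pics/ and viewed, and the job is handed in when it is done.

Besides the shell and the picture viewer there is one more tool, called after "Call:" as name([rows], argument=value, ...), one row to a line, values as JSON. play_rows: Moves the arm, as the interface text tells. Its arguments: {"type":"object","properties":{"increments":{"type":"array"},"newtons":{"type":"number"}},"required":["increments"]}

```bash
mkdir -p pics; ls; python3 - <<'E'
from workcell import env
import cv2
s=env.state();print(s)
for n in("side","top","wrist"):
    im=env.grab_frame(n);cv2.imwrite(f"pics/{n}0.png",im[:,:,::-1]);c=env.calibration(n);print(n,c)
E
```

```text
pics
{'time_s': 0.0, 'qpos': array([ 7.54004658e+01,  1.83517857e+01,  8.97060171e+01, -1.23611998e-03,
        7.20424523e+01, -1.14779275e+00]), 'qvel': array([ 0.01937695, -0.10665854, -0.06333854,  0.04683419,  0.08662394,
       -0.02813045]), 'effort': array([-3.16333528e-03, -4.12467098e+01, -2.31977248e+01,  7.24403188e-02,
        4.55873762e-02, -1.46117172e-04]), 'ee_pos': array([133.66551474, 558.76451427, 227.12143347]), 'ee_rot': array([-1.79899741e+02, -8.33253695e-04,  1.66548640e+02]), 'force': array([ 0.36966442, -0.31319346,  0.40323693]), 'torque': array([0.02781496, 0.01309176, 0.005364  ]), 'gripper_width': 91.3342931143529}
side {'fx': 396.95456442796427, 'fy': 396.95456442796427, 'cx': 281.51924732610155, 'cy': 208.04431434335794, 'R': array([[ 0.88177022, -0.47156244, -0.01049525],
       [-0.28852531, -0.52164126, -0.80289697],
       [ 0.3731413 ,  0.71099878, -0.59602542]]), 't': array([-475.39083285,  191.80406775, 1126.97442619])}
top {'fx': 428.17234054717505, 'fy': 428.17234054717505, 'cx': 273.26181123911675, 'cy': 204.54747942307418, 'R': array([[-0.01954146, -0.99964687,  0.01800722],
       [-0.99003241,  0.01683467, -0.13983   ],
       [ 0.13947747, -0.02056021, -0.99001177]]), 't': array([ -23.3507844 ,  539.74761268, 1240.52977525])}
wrist {'fx': 318.2846090238339, 'fy': 318.2846090238339, 'cx': 282.0800023771801, 'cy': 211.06167592185557, 'hand_eye': array([[ 1.40525696e-04, -9.70354546e-01, -2.41685819e-01,
         6.71772436e+01],
       [ 9.99999989e-01,  1.48386736e-04, -1.43245844e-05,
        -3.24380120e-01],
       [ 4.97628954e-05, -2.41685814e-01,  9.70354556e-01,
        -1.57253970e+02],
       [ 0.00000000e+00,  0.00000000e+00,  0.00000000e+00,
         1.00000000e+00]])}
```

View pics/side0.png

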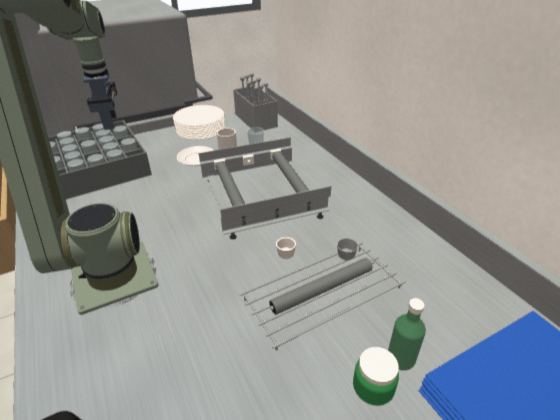

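View pics/top0.png

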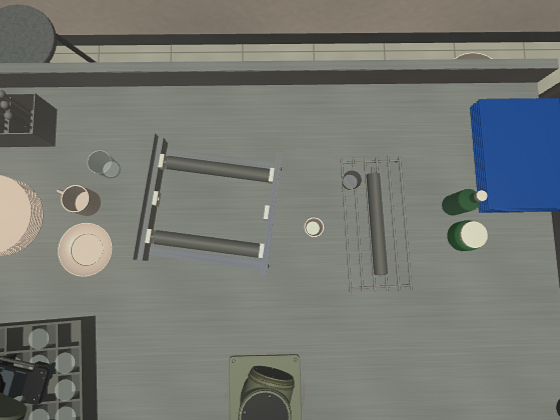

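View pics/wrist0.png

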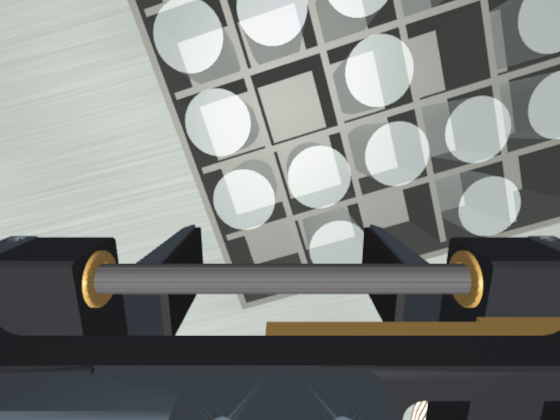

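```bash
cat > h.py <<'E'
import numpy as np, cv2
from workcell import env
def ray(n,u,v,pose=None):
    c=env.calibration(n)
    d=np.array([(u-c['cx'])/c['fx'],(v-c['cy'])/c['fy'],1.])
    if n!='wrist':
        return -c['R'].T@c['t'], c['R'].T@d
    H=c['hand_eye']; p,R=pose
    return R@H[:3,3]+p, R@(H[:3,:3]@d)
def onz(n,u,v,z,pose=None):
    o,d=ray(n,u,v,pose); return o+d*(z-o[2])/d[2]
def proj(n,X,pose=None):
    c=env.calibration(n)
    if n!='wrist': x=c['R']@np.array(X,float)+c['t']
    else:
        H=c['hand_eye'];p,R=pose
        x=H[:3,:3].T@(R.T@(np.array(X,float)-p)-H[:3,3])
    return np.array([c['fx']*x[0]/x[2]+c['cx'],c['fy']*x[1]/x[2]+c['cy']])
def pose():
    from scipy.spatial.transform import Rotation as Ro
    s=env.state(); return s['ee_pos'],Ro.from_euler('xyz',s['ee_rot'],degrees=True).as_matrix()
E
python3 - <<'E'
import cv2
a=cv2.imread('pics/top0.png');b=cv2.imread('pics/side0.png')
cv2.imwrite('pics/c1.png',cv2.resize(a[125:275,125:290],None,fx=4.5,fy=4,interpolation=cv2.INTER_CUBIC))
cv2.imwrite('pics/c2.png',cv2.resize(a[150:300,330:420],None,fx=4,fy=4,interpolation=cv2.INTER_CUBIC))
cv2.imwrite('pics/c3.png',cv2.resize(b[125:325,190:410],None,fx=3,fy=3,interpolation=cv2.INTER_CUBIC)[:600])
E
```

```text
(no output)
```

View pics/c1.png

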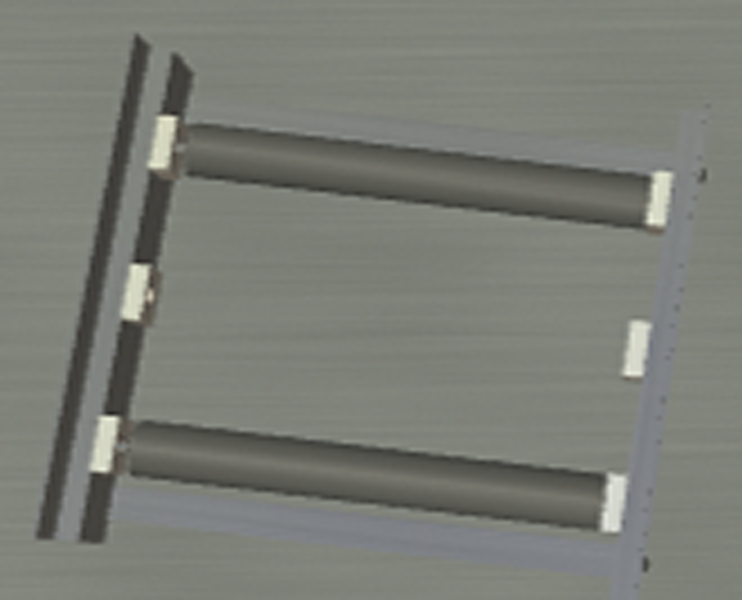

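View pics/c2.png

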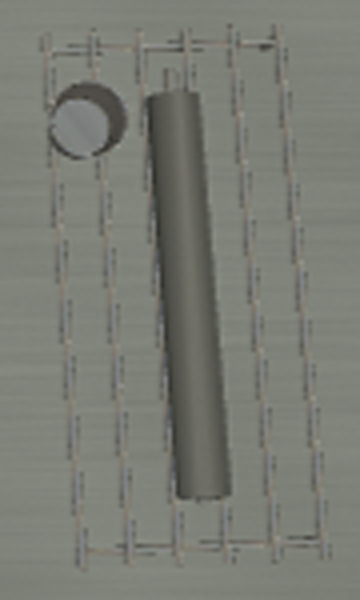

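View pics/c3.png

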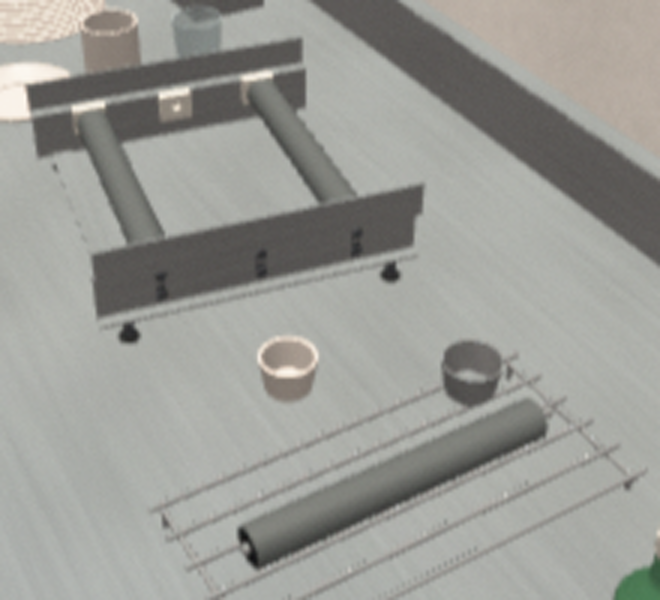

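```bash
python3 - <<'E'
from h import *
o,d=ray('top',273,204);print('cam',o)
P=lambda u,v,z:onz('top',330+u/4,150+v/4,z).round(1)
a=P(173.5,94,39);b=P(204.5,497,39);print('roller',a,b,np.linalg.norm(a-b),(a+b)/2,np.degrees(np.arctan2(*(a-b)[1::-1])))
print('pin',P(170,72,39))
Q=lambda u,v,z:onz('top',125+u/4.5,125+v/4,z).round(1)
c={}
for k,uv in dict(L=(138,293),R=(637,350),Lu=(163,143),Ll=(104,444),Ru=(659,199),Rl=(615,503)).items():
    c[k]=Q(*uv,89);print(k,c[k])
m=(c['L']+c['R'])/2;print(m,np.linalg.norm(c['L']-c['R']),np.linalg.norm(c['Lu']-c['Ru']),np.mean(list(c.values()),0))
x=(c['Lu']+c['Ru']-c['Ll']-c['Rl']);print('yaw',np.degrees(np.arctan2(x[1],x[0])),np.linalg.norm(x)/2)
y=c['Lu']+c['L']+c['Ll']-c['Ru']-c['R']-c['Rl'];print('yawY',np.degrees(np.arctan2(-y[0],y[1])))
for n,z,uv in(('ram',40,(314,227)),('cup',38+28,(351,179))):print(n,onz('top',*uv,z).round())
E
```

```text
cam [ 360.8853626    -6.92345784 1304.03247222]
roller [ 628.9 -338.2   39. ] [ 327.5 -345.2   39. ] 301.4812763672066 [ 478.2 -341.7   39. ] 1.3304524475060473
pin [ 645.9 -336.4   39. ]
L [556.  303.6  89. ]
R [509.4 -12.5  89. ]
Lu [665.6 289.6  89. ]
Ll [448.4 322.8  89. ]
Ru [619.2 -28.6  89. ]
Rl [401.    3.1  89. ]
[532.7  145.55  89.  ] 319.51646279964984 321.565234439297 [533.26666667 146.33333333  89.        ]
yaw -8.477992264879134 220.1051850820422
yawY -8.372110543292521
ram [ 470. -153.   40.]
cup [ 608. -264.   66.]
```

Call:
play_rows([
  [50,-52,3,-10.6,0],
  [50,-52,3,-10.6,0],
  [50,-52,3,-10.6,0],
  [50,-52,3,-10.6,0],
  [50,-52,3,-10.6,0],
  [50,-52,3,-10.6,0],
  [50,-52,3,-10.6,0],
  [49,-49,2,-10.6,0],
  [0,0,0,0,0],
  [0,0,0,0,0],
])

```text
time_s: 1.4
ee_pos: [480.4, 200.0, 247.5]
ee_rot: [-179.9, 0.0, 81.8]
force: [-0.2, 0.4, -0.5]
gripper_width: 91.3
```

```bash
cat > shot.py <<'E'
import sys,pickle
from h import *
def shot(name):
    p=pose(); im=env.grab_frame('wrist')
    cv2.imwrite(f'pics/{name}.png',im[:,:,::-1]); pickle.dump(p,open(f'pics/{name}.pkl','wb'))
    s=env.state();print(name,s['time_s'],s['ee_pos'].round(2),s['ee_rot'].round(2),s['force'].round(2),s['gripper_width'])
if __name__=='__main__': shot(sys.argv[1])
E
python3 shot.py w1
```

```text
w1 1.45 [480.03 200.54 247.67] [-179.94    0.     81.83] [-0.49  0.01  0.13] 91.20483270881226
```

View pics/w1.png

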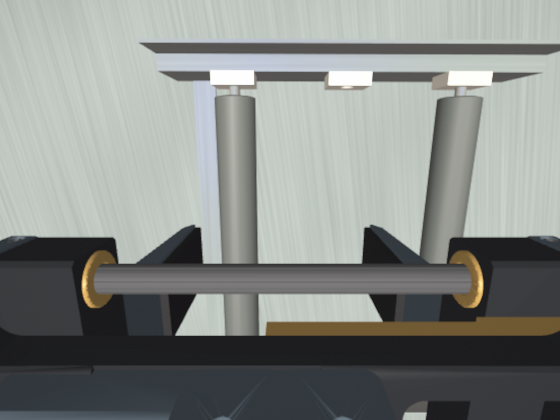

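Call:
play_rows([
  [27,-28,-25,-0.2,0],
  [26,-26,-25,0,0],
  [0,0,-25,0,0],
  [0,0,0,0,0],
  [0,0,0,0,0],
])

```text
time_s: 2.08
ee_pos: [533.8, 147.3, 174.0]
ee_rot: [179.9, -0.0, 81.7]
force: [0.2, 0.8, 0.0]
gripper_width: 91.3
```

```bash
python3 shot.py w2
```

```text
w2 2.125 [534.07 147.2  174.34] [ 1.7987e+02 -6.0000e-02  8.1660e+01] [ 0.42  0.38 -0.41] 90.9855753968007
```

Call:
play_rows([
  [-6,-40,0,0,0],
  [-6,-40,0,0,0],
  [0,0,0,0,0],
  [0,0,0,0,0],
])

```text
time_s: 2.62
ee_pos: [522.4, 66.7, 174.0]
ee_rot: [179.9, -0.1, 81.6]
force: [0.1, 0.0, -0.0]
gripper_width: 91.2
```

```bash
python3 shot.py w3
```

```text
w3 2.675 [522.39  66.96 173.73] [ 1.799e+02 -5.000e-02  8.160e+01] [ 0.86  0.43 -0.64] 90.82569214923734
```

Call:
play_rows([
  [-8,-50,0,0,0],
  [-8,-50,0,0,0],
  [0,0,0,0,0],
  [0,0,0,0,0],
])

```text
time_s: 3.18
ee_pos: [506.4, -33.0, 173.1]
ee_rot: [180.0, -0.0, 81.6]
force: [1.2, -0.3, 0.4]
gripper_width: 91.6
```

```bash
python3 shot.py w4
```

```text
w4 3.225 [506.4  -32.75 173.07] [ 1.7997e+02 -4.0000e-02  8.1620e+01] [-0.08  1.3  -0.63] 91.16741589204831
```

Call:
play_rows([
  [-8,-50,0,0,0],
  [-8,-50,0,0,0],
  [0,0,0,0,0],
  [0,0,0,0,0],
])

```text
time_s: 3.72
ee_pos: [490.3, -132.7, 172.9]
ee_rot: [180.0, -0.0, 81.6]
force: [-0.8, -0.1, 0.4]
gripper_width: 91.3
```

```bash
python3 shot.py w5; python3 -c "
import cv2,numpy as np
r=[cv2.resize(cv2.imread(f'pics/w{i}.png')[:300],(400,214)) for i in (2,3,4,5)]
cv2.imwrite('pics/m1.png',np.vstack([np.hstack(r[:2]),np.hstack(r[2:])]))"
```

```text
w5 3.775 [ 490.31 -132.5   172.9 ] [-1.800e+02 -4.000e-02  8.165e+01] [ 0.38  0.31 -0.09] 91.34169090273976
```

View pics/m1.png

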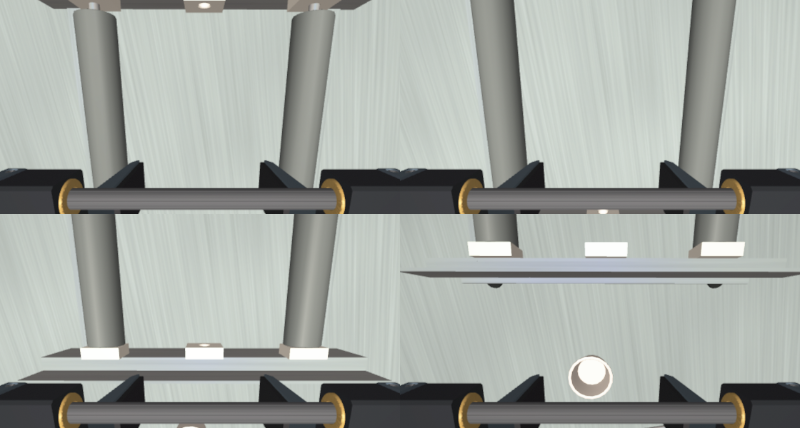

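```bash
python3 -c "
import cv2,numpy as np
R=lambda n,x,y:cv2.resize(cv2.imread(f'pics/{n}.png')[y:y+55,x:x+72],(396,300),interpolation=cv2.INTER_NEAREST)
cv2.imwrite('pics/m2.png',np.vstack([np.hstack([R('w1',315,50),R('w2',250,0)]),np.hstack([R('w4',250,175),R('w5',250,25)])]))"
```

```text
(no output)
```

View pics/m2.png

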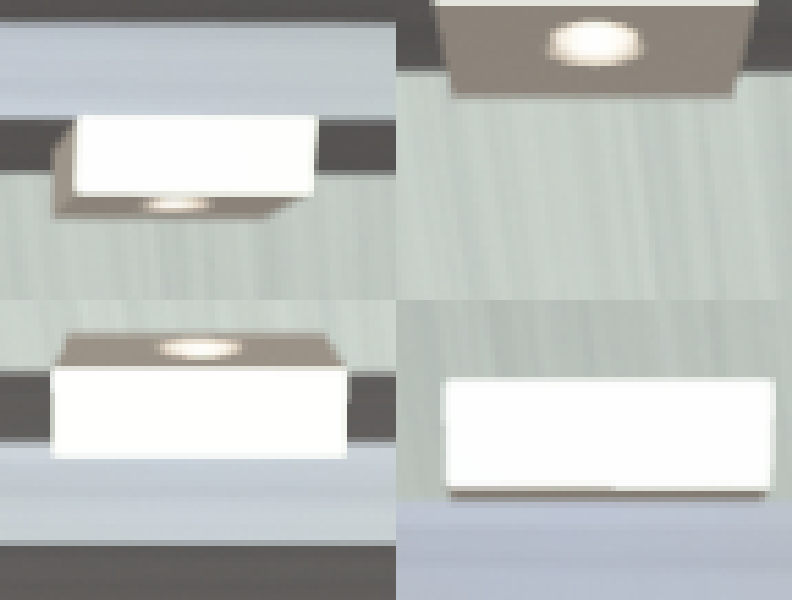

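```bash
cat > tri.py <<'E'
from h import *
import pickle
PP=lambda n:pickle.load(open(f'pics/{n}.pkl','rb'))
def tri(views):
    A=np.zeros((3,3));b=np.zeros(3)
    for n,u,v in views:
        o,d=ray('wrist',u,v,PP(n)); d/=np.linalg.norm(d); M=np.eye(3)-np.outer(d,d);A+=M;b+=M@o
    X=np.linalg.solve(A,b)
    return X,[ (proj('wrist',X,PP(n))-[u,v]).round(1) for n,u,v in views]
E
python3 - <<'E'
from tri import *
o={'w1':(315,50),'w2':(250,0),'w4':(250,175),'w5':(250,25)}
f=lambda n,x,y:(n,o[n][0]+x/5.5-.5,o[n][1]+y/5.4545-.5)
pts=dict(A_topL=[f('w1',74,195),f('w2',40,4)],A_topR=[f('w1',313,195),f('w2',361,4)],
A_bot=[f('w1',160,217),f('w2',198,97)],A_sock=[f('w1',178,204),f('w2',198,43)],
B_topinL=[f('w4',53,66),f('w5',47,79)],B_topinR=[f('w4',346,66),f('w5',379,79)],
B_topoutL=[f('w4',52,158),f('w5',48,190)],B_topoutR=[f('w4',347,158),f('w5',378,189)])
for k,v in pts.items():
    X,e=tri(v);print(k,X.round(1),e)
E
```

```text
A_topL [539.4 302.7  85. ] [array([ 0.2, -0.2]), array([-0.3,  0.3])]
A_topR [579.  296.4  87.3] [array([-0.1,  0.1]), array([ 0.1, -0.1])]
A_bot [559.7 299.8  52.5] [array([-0.2,  0.1]), array([ 0.2, -0.2])]
A_sock [559.2 299.7  72.9] [array([ 0., -0.]), array([-0.,  0.])]
B_topinL [493.7  -3.5  93.2] [array([-0.2,  0. ]), array([0.3, 0. ])]
B_topinR [533.7  -9.5  93.3] [array([0.2, 0. ]), array([-0.3,  0. ])]
B_topoutL [491.6 -16.2  94. ] [array([-0.1,  0. ]), array([0.1, 0. ])]
B_topoutR [532.  -22.1  94.4] [array([0.1, 0. ]), array([-0.1,  0. ])]
```

Call:
play_rows([
  [-1,-21,0,10,0],
  [-1,-21,0,10,0],
  [-1,-21,0,10,0],
  [-1,-21,0,10,0],
  [-1,-21,0,10,0],
  [-1,-21,0,10,0],
  [-1,-21,0,10,0],
  [-1,-21,0,10,0],
  [-1,-21,0,10,0],
  [-1,-21,0,9.7,0],
  [0,0,0,0,0],
  [0,0,0,0,0],
])

```text
time_s: 5.28
ee_pos: [480.4, -342.4, 172.8]
ee_rot: [179.9, -0.0, -178.8]
force: [-0.8, -0.7, -0.2]
gripper_width: 91.5
```

```bash
python3 shot.py w6
```

```text
w6 5.325 [ 480.28 -342.52  172.89] [ 1.7995e+02 -1.0000e-02 -1.7878e+02] [-0.01  0.32  0.43] 91.22624315899144
```

View pics/w6.png

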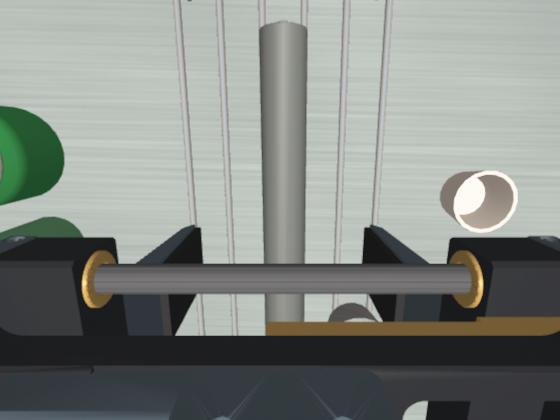

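```bash
python3 - <<'E'
from tri import *
p=PP('w6')
for u,v in((283.5,50),(284.5,240),(283.5,33)):print(onz('wrist',u,v,39,p).round(1))
print(onz('wrist',283.5,24,59,p).round(1))
E
```

```text
[ 346.6 -344.4   39. ]
[ 514.2 -339.7   39. ]
[ 333.7 -344.7   39. ]
[ 333.  -344.8   59. ]
```

Call:
play_rows([
  [2,2,-30,0.3,0.2],
  [0,0,-35,0,0.3],
  [0,0,-35,0,0.35],
  [0,0,-20,0,0.35],
  [0,0,-8.3,0,0.35],
  [0,0,0,0,0.35],
], newtons=25)

```text
time_s: 6.08
ee_pos: [482.1, -341.5, 44.7]
ee_rot: [180.0, -0.0, -178.4]
force: [0.6, -0.0, 0.5]
gripper_width: 59.1
```

```bash
python3 shot.py w7
```

```text
w7 6.125 [ 482.49 -341.94   45.34] [-1.7997e+02  5.0000e-02 -1.7845e+02] [ 0.12 -0.38  0.41] 59.354674011318835
```

View pics/w7.png

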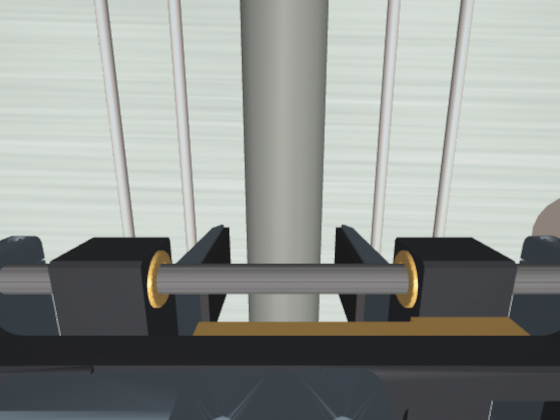

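Call:
play_rows([
  [0,1,0,0,0.5],
  [0,0,0,0,0.6],
  [0,0,0,0,0.7],
  [0,0,0,0,0.7],
  [0,0,0,0,0.7],
], newtons=25)

```text
time_s: 6.75
ee_pos: [482.2, -340.8, 45.4]
ee_rot: [180.0, 0.0, -178.5]
force: [-0.1, 3.0, 6.0]
gripper_width: 39.3
```

Call:
play_rows([
  [0,0,10,0,0.7],
  [0,0,30,0,0.7],
  [0,0,35,0,0.7],
  [0,0,35,0,0.7],
  [0,0,35,0,0.7],
  [0,0,15,0,0.7],
  [0,0,0,0,0.7],
])

```text
time_s: 7.62
ee_pos: [481.9, -341.2, 204.9]
ee_rot: [-180.0, 0.0, -178.5]
force: [-0.0, -0.3, -3.9]
gripper_width: 39.5
```

```bash
python3 shot.py w8;python3 - <<'E'
from h import *
for n in('side','top'):cv2.imwrite(f'pics/{n}1.png',env.grab_frame(n)[:,:,::-1])
cv2.imwrite('pics/m3.png',np.hstack([cv2.resize(cv2.imread(f'pics/{n}.png'),(400,300)) for n in('w8','side1')]))
E
```

```text
w8 7.675 [ 481.37 -340.81  203.66] [ 1.7995e+02 -8.0000e-02 -1.7845e+02] [-0.9  -0.05 -5.15] 39.78326595409256
```

View pics/m3.png

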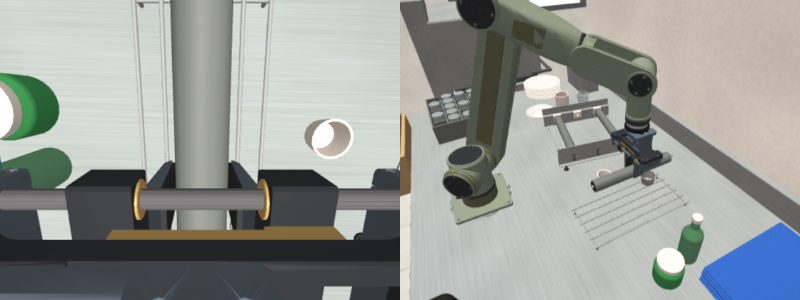

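```bash
python3 - <<'E'
from tri import *
im=cv2.imread('pics/w8.png').astype(float).mean(2)
for v in(5,40,80,120,160,200):
    r=im[max(v-2,0):v+3].mean(0); g=np.gradient(cv2.GaussianBlur(r[None],(5,1),1)[0])
    l=230+np.argmin(g[230:262]); rr=305+np.argmax(g[305:345]); 
    c=(l+rr)/2; P=PP('w8'); X=onz('wrist',c,v,P[0][2]-6,P); t=P[1].T@(X-P[0]); print(v,l,rr,t.round(2))
E
```

```text
5 238 326 [123.26  -0.49   5.93]
40 239 325 [108.79  -0.49   5.94]
80 240 324 [91.37 -0.49  5.95]
120 241 323 [72.92 -0.48  5.96]
160 242 322 [53.37 -0.48  5.97]
200 244 320 [32.6  -0.48  5.98]
```

```bash
python3 -c "
import cv2
a=cv2.imread('pics/side1.png');b=cv2.imread('pics/top1.png')
cv2.imwrite('pics/c5.png',cv2.resize(a[180:290,250:400],(750,550)))
cv2.imwrite('pics/c6.png',cv2.resize(b[140:300,300:450],(562,600)))"
```

```text
(no output)
```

View pics/c5.png

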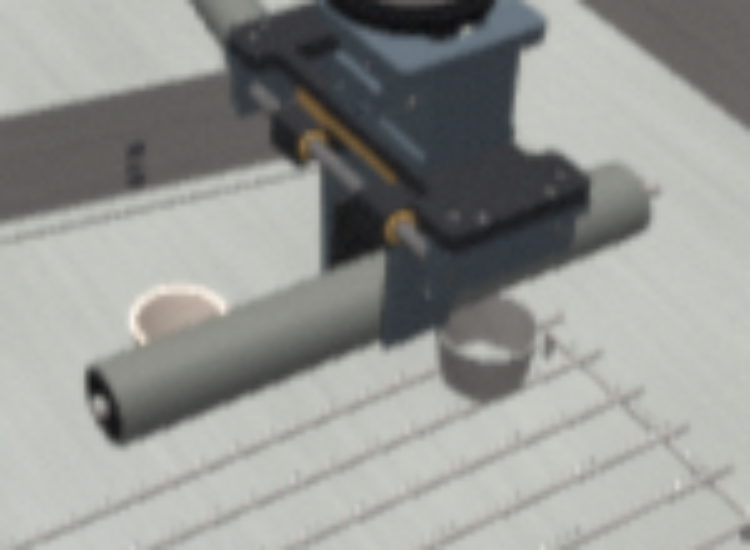

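View pics/c6.png

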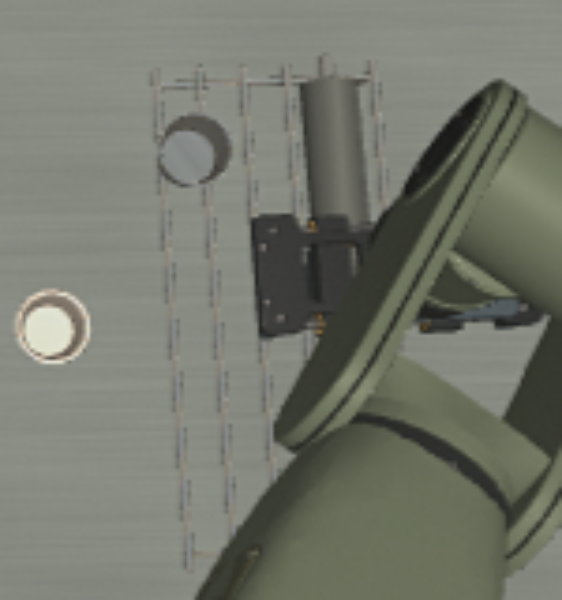

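```bash
python3 - <<'E'
from h import *
s=env.state();print(s['time_s'],s['ee_pos'],s['force'])
print('sprung tube end',onz('top',388.9,161.9,198),onz('top',300+325/3.747,140+55/3.75,198))
p,R=pose(); 
def plane(n,u,v):
    o,d=ray(n,u,v); nn=R[:,1]; X=o+d*((p-o)@nn)/(d@nn); return X, R.T@(X-p)
print('fixed tip',plane('side',270.2,260.6))
print('sprung tip',plane('side',250+658/5,180+190/5))
E
```

```text
7.775 [ 481.0380642  -340.4790622   202.71653819] [-0.23279319 -0.04167986 -4.04467905]
sprung tube end [ 626.01148743 -339.70037642  198.        ] [ 645.83699277 -335.03815757  198.        ]
fixed tip (array([ 328.55679095, -344.58239873,  198.55744362]), array([1.52523286e+02, 5.91891717e-14, 4.61750564e+00]))
sprung tip (array([ 652.95333466, -335.81372743,  190.61864755]), array([-1.72014140e+02, -4.12897963e-15,  1.15810207e+01]))
```

Call:
play_rows([
  [4,34,14,0,0.7],
  [4,34,14,0,0.7],
  [4,34,14,0,0.7],
  [4,34,14,-5,0.7],
  [4,34,0,-8,0.7],
  [4,34,0,-8,0.7],
  [4,34,0,-8,0.7],
  [4,34,0,-8,0.7],
  [4,34,0,-9,0.7],
  [4,34,0,-9,0.7],
  [4,34,0,-9,0.7],
  [4,34,0,-9,0.7],
  [4,34,0,-9,0.7],
  [4,34,0,-9,0.7],
  [3,33,0,-9,0.7],
  [0,0,0,0,0.7],
  [0,0,0,0,0.7],
])

```text
time_s: 9.9
ee_pos: [540.4, 167.5, 259.4]
ee_rot: [-179.9, 0.1, 81.6]
force: [-1.1, 0.7, -1.7]
gripper_width: 39.6
```

```bash
cat > bay.py <<'E'
from h import *
def rep():
    P=[];F=[]
    for _ in range(1):
        s=env.state();P.append(s['ee_pos']);F.append(s['force'])
    p=np.mean(P,0);f=np.mean(F,0)
    ex=np.array([np.cos(np.radians(-8.47)),np.sin(np.radians(-8.47))]);ey=np.array([-ex[1],ex[0]])
    d=p[:2]-[537,146.5]
    print('t',round(s['time_s'],2),'pos',p.round(1),'yaw',round(s['ee_rot'][2],2),'bay xy',(d@ex).round(2),(d@ey).round(2),'F bay',(f[:2]@ex).round(2),(f[:2]@ey).round(2),f[2].round(2),'T',s['torque'].round(3),'w',round(s['gripper_width'],1))
if __name__=='__main__':
    rep()
    import sys
    for n in sys.argv[1:]:
        c,f=n.split(':');cv2.imwrite(f'pics/{f}.png',env.grab_frame(c)[:,:,::-1])
E
python3 bay.py side:s2 top:t2 wrist:w9; python3 -c "
import cv2,numpy as np
cv2.imwrite('pics/m4.png',np.vstack([np.hstack([cv2.resize(cv2.imread(f'pics/{n}.png'),(400,300)) for n in('w9','s2')]),np.hstack([cv2.resize(cv2.imread(f'pics/t2.png'),(400,300))]*2)]))"
```

```text
t 9.9 pos [540.4 167.5 259.4] yaw 81.62 bay xy 0.31 21.32 F bay -1.15 0.52 -1.7 T [-0.062  0.03  -0.027] w 39.6
```

View pics/m4.png

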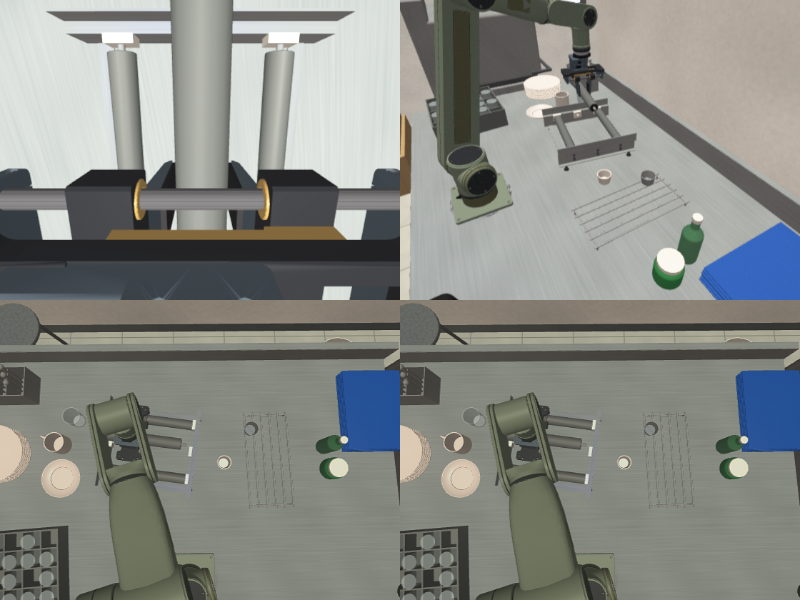

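```bash
python3 -c "
import cv2,numpy as np
cv2.imwrite('pics/c7.png',np.hstack([cv2.resize(cv2.imread('pics/s2.png')[120:180,240:300],(400,400)),cv2.resize(cv2.imread('pics/t2.png')[170:220,225:275],(400,400))]))"
```

```text
(no output)
```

View pics/c7.png

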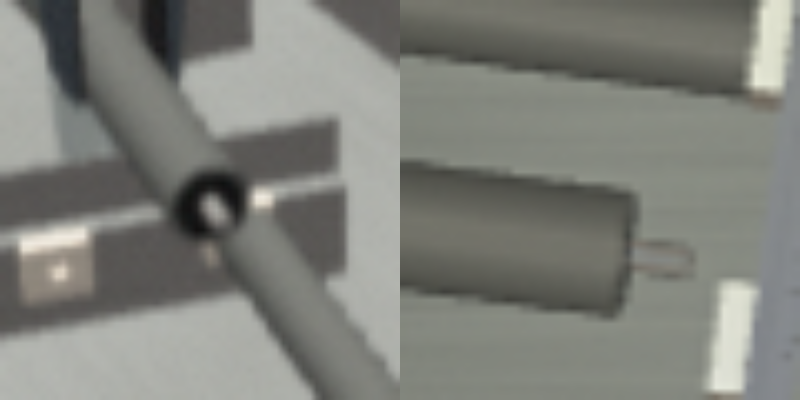

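```bash
python3 - <<'E'
from h import *
p=np.array([540.4,167.9,259.5])
ex=np.array([.9891,-.1473,0]);ey=np.array([.1473,.9891,0])
for z in(247,253):
  X=onz('top',261.25-.5,202.4-.5,z);print('top tip',X.round(1),((X-p)@ex).round(1),((X-p)@ey).round(1))
  X=onz('top',225+(230)/8-.5,170+252/8-.5,z);print('top tube end',X.round(1),((X-p)@ex).round(1),((X-p)@ey).round(1))
o,d=ray('side',273.3,152.5);X=o+d*((p-o)@ex)/(d@ex);print('side tip',X.round(1),((X-p)@ey).round(1))
# closest between rays
o1,d1=ray('top',260.75,201.9);A=np.c_[d,-d1];t=np.linalg.lstsq(A,o1-o,rcond=None)[0];print(o+d*t[0],o1+d1*t[1])
# bearer B seen with top cam for bias: top face inner edge from earlier
X=onz('top',225+310/8-.5,170+338/8-.5,93.5);print('B inner edge top cam',X,(X-[537,146.5,0])@ey,(X-[537,146.5,0])@ex)
E
```

```text
top tip [517.    2.2 247. ] 1.3 -167.3
top tube end [519.6  20.9 247. ] 1.1 -148.5
top tip [516.1   2.2 253. ] 0.4 -167.5
top tube end [518.7  20.7 253. ] 0.2 -148.8
side tip [515.6   1.7 256.1] -168.1
[515.84696789   2.07145356 255.80758708] [515.7062205    2.12918199 255.7872979 ]
B inner edge top cam [511.20500313  -3.14672598  93.5       ] -151.81517970353772 -3.470868668660543
```

```bash
python3 - <<'E'
from h import *
im=cv2.imread('pics/w9.png'); 
m=(im.min(2)>248).astype(np.uint8)
n,l,s,c=cv2.connectedComponentsWithStats(m)
for i in range(1,n):
    if s[i,4]>150:print(s[i],c[i])
from scipy.spatial.transform import Rotation as Ro
P=(np.array([540.4,167.9,259.5]),Ro.from_euler('xyz',[180,0,81.6],degrees=True).as_matrix())
ex=np.array([.9891,-.1473,0]);ey=np.array([.1473,.9891,0])
for i in range(1,n):
    if s[i,4]>150:
        for z in (83,89,95):
            X=onz('wrist',*c[i],z,P);d=X-[537,146.5,0];print(z,X.round(1),(d@ex).round(2),(d@ey).round(2))
E
```

```text
[143  46  43  14 590] [164.07118644  52.48135593]
[376  46  43  14 589] [396.96604414  52.48896435]
83 [449.4 324.2  83. ] -112.85 162.86
89 [451.2 322.6  89. ] -110.82 161.53
95 [453. 321.  95.] -108.78 160.2
83 [670.9 291.6  83. ] 111.06 163.19
89 [668.7 290.5  89. ] 109.08 161.86
95 [666.6 289.5  95. ] 107.09 160.52
```

Call:
play_rows([
  [-0.5,0,-30,0,0.7],
  [0,0,-35,0,0.7],
  [0,0,-35,0,0.7],
  [0,0,-22,0,0.7],
  [0,0,-10,0,0.7],
  [0,0,0,0,0.7],
  [0,0,0,0,0.7],
])

```text
time_s: 10.92
ee_pos: [541.3, 168.0, 129.8]
ee_rot: [179.9, -0.1, 81.5]
force: [-0.1, -0.1, -3.8]
gripper_width: 39.3
```

```bash
python3 bay.py side:s3 top:t3 wrist:w10; python3 -c "
import cv2,numpy as np
cv2.imwrite('pics/c8.png',np.hstack([cv2.resize(cv2.imread('pics/s3.png')[140:220,220:300],(400,400)),cv2.resize(cv2.imread('pics/t3.png')[170:220,225:275],(400,400))]))"
```

```text
t 10.93 pos [541.3 168.  129.8] yaw 81.54 bay xy 1.04 21.93 F bay -0.07 -0.13 -3.85 T [-0.07   0.064  0.021] w 39.3
```

View pics/c8.png

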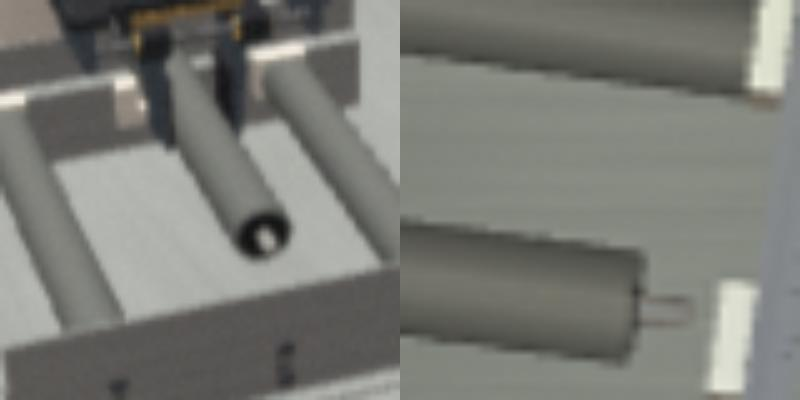

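View pics/w10.png

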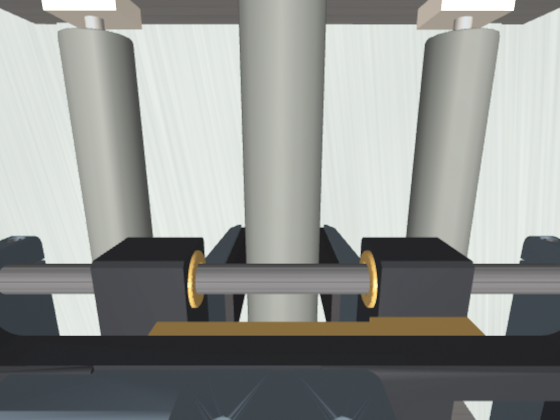

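```bash
python3 - <<'E'
from h import *
ex=np.array([.9891,-.1473,0]);ey=np.array([.1473,.9891,0])
g=lambda X:(((X-[536.6,146.6,0])@ex).round(1),((X-[536.6,146.6,0])@ey).round(1))
for z in(116,122,126): print('tip',z,g(onz('top',225+288/8-.5,170+311/8-.5,z)))
print('tube',g(onz('top',225+236/8-.5,170+310/8-.5,123)))
print('B inner corners',[g(onz('top',225+(a-400)/8-.5,170+b/8-.5,93.5)) for a,b in((720,281),(707,392))])
print('B outer',[g(onz('top',225+(a-400)/8-.5,170+b/8-.5,93.5)) for a,b in((757,284),(745,394))])
p,R=pose();o,d=ray('side',220+265/5-.5,140+240/5-.5);X=o+d*((p-o)@ex)/(d@ex);print('side tip',g(X),X[2])
im=cv2.imread('pics/w10.png');m=(im.min(2)>248).astype(np.uint8)
n,l,s,c=cv2.connectedComponentsWithStats(m)
print([s[i] for i in range(n) if s[i,4]>100])
E
```

```text
tip 116 (np.float64(2.6), np.float64(-143.5))
tip 122 (np.float64(1.8), np.float64(-143.6))
tip 126 (np.float64(1.3), np.float64(-143.8))
tube (np.float64(-0.3), np.float64(-125.7))
B inner corners [(np.float64(17.7), np.float64(-152.7)), (np.float64(-22.4), np.float64(-153.3))]
B outer [(np.float64(18.4), np.float64(-165.9)), (np.float64(-21.3), np.float64(-166.8))]
side tip (np.float64(1.1), np.float64(-127.4)) 120.54268816351203
[array([     0,      0,    560,    420, 233761], dtype=int32), array([ 42,   0,  74,  10, 722], dtype=int32), array([442,   0,  73,  10, 717], dtype=int32)]
```

```bash
python3 - <<'E'
from h import *
ex=np.array([.9891,-.1473,0]);ey=np.array([.1473,.9891,0]);b=np.array([536.6,146.6,0])
for y,z in((-148,124),(-128,124),(-148,118),(-148,130)):
    u=proj('side',b+ex*.8+ey*y+[0,0,z]);print(y,z,u,(u-[219.5,139.5])*5)
    u=proj('top',b+ex*.8+ey*y+[0,0,z]);print('   top',u,(u-[224.5,169.5])*8+[400,0])
E
python3 -c "
import cv2,numpy as np
cv2.imwrite('pics/c9.png',cv2.resize(cv2.imread('pics/s3.png')[165:205,245:295],(750,600),interpolation=cv2.INTER_NEAREST))"
```

```text
-148 124 [274.47442247 190.01647102] [274.87211234 252.5823551 ]
   top [262.00086489 208.85145297] [700.00691909 314.8116238 ]
-128 124 [272.43983935 186.71648798] [264.69919676 236.08243992]
   top [254.86307218 207.92158478] [642.90457742 307.37267825]
-148 118 [274.51460356 191.59901273] [275.07301781 260.49506364]
   top [262.01811925 209.1305234 ] [700.14495401 317.04418722]
-148 130 [274.43400997 188.42481554] [274.67004987 244.62407772]
   top [261.98343735 208.56958177] [699.86749884 312.55665413]
```

View pics/c9.png

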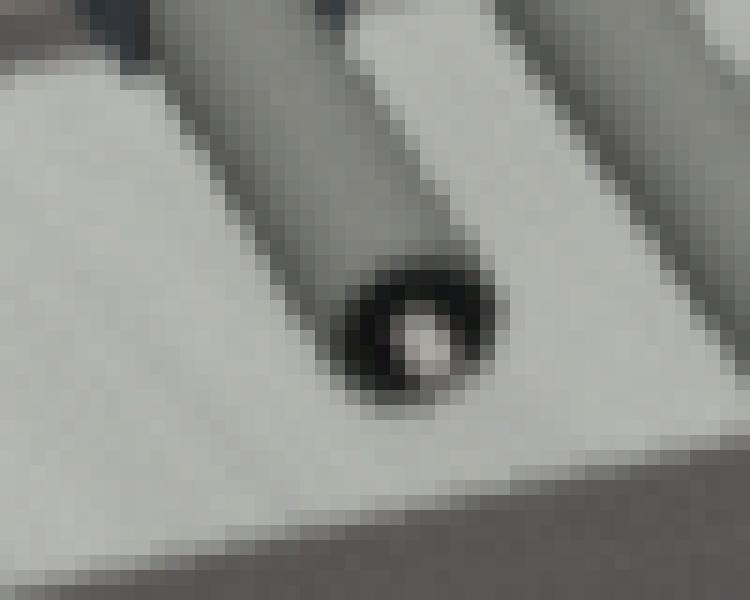

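Call:
play_rows([
  [-1.8,0.3,-5,0,0.7],
  [0,0,-6,0,0.7],
  [0,0,0,0,0.7],
], newtons=20)

```text
time_s: 11.45
ee_pos: [538.0, 168.1, 116.9]
ee_rot: [-179.9, 0.0, 81.6]
force: [-0.3, -0.1, -3.0]
gripper_width: 39.5
```

```bash
python3 bay.py
```

```text
t 11.45 pos [538.  168.1 116.9] yaw 81.55 bay xy -2.15 21.55 F bay -0.3 -0.18 -3.0 T [-0.051  0.048 -0.019] w 39.5
```

Call:
play_rows([
  [0,0,-2,0,0.7],
  [0,0,0,0,0.7],
])

```text
time_s: 11.7
ee_pos: [538.6, 168.3, 115.5]
ee_rot: [-180.0, 0.0, 81.5]
force: [0.2, 0.5, -2.9]
gripper_width: 39.5
```

Call:
play_rows([
  [0,0,-2,0,0.7],
  [0,0,0,0,0.7],
])

```text
time_s: 11.95
ee_pos: [538.5, 168.2, 113.5]
ee_rot: [-180.0, 0.0, 81.5]
force: [-0.3, -0.0, -3.2]
gripper_width: 39.6
```

Call:
play_rows([
  [0,0,-2,0,0.7],
  [0,0,0,0,0.7],
])

```text
time_s: 12.2
ee_pos: [538.6, 168.3, 111.6]
ee_rot: [180.0, -0.0, 81.5]
force: [-0.1, 0.4, -2.9]
gripper_width: 39.9
```

Call:
play_rows([
  [0,0,-2,0,0.7],
  [0,0,0,0,0.7],
])

```text
time_s: 12.45
ee_pos: [538.7, 168.2, 109.7]
ee_rot: [180.0, 0.0, 81.5]
force: [-0.2, -0.8, -1.3]
gripper_width: 39.8
```

```bash
python3 bay.py
```

```text
t 12.45 pos [538.7 168.2 109.7] yaw 81.54 bay xy -1.53 21.67 F bay -0.07 -0.79 -1.29 T [-0.052  0.036  0.037] w 39.8
```

Call:
play_rows([
  [0.5,0,-2,0,0.7],
  [0,0,0,0,0.7],
])

```text
time_s: 12.7
ee_pos: [539.0, 168.2, 107.5]
ee_rot: [-180.0, 0.0, 81.5]
force: [-0.6, -1.0, -2.3]
gripper_width: 40.3
```

Call:
play_rows([
  [0,0,-2,0,0.7],
  [0,0,0,0,0.7],
])

```text
time_s: 12.95
ee_pos: [539.1, 168.2, 105.5]
ee_rot: [-180.0, 0.0, 81.5]
force: [-0.4, -0.5, -1.6]
gripper_width: 39.5
```

Call:
play_rows([
  [0,0,-2,0,0.7],
  [0,0,-2,0,0.7],
  [0,0,0,0,0.7],
  [0,0,0,0,0.7],
])

```text
time_s: 13.45
ee_pos: [539.1, 168.3, 101.6]
ee_rot: [180.0, 0.0, 81.6]
force: [-0.5, -0.4, -3.2]
gripper_width: 39.6
```

```bash
python3 bay.py side:s4 top:t4 ; python3 -c "
import cv2,numpy as np
cv2.imwrite('pics/c8.png',np.hstack([cv2.resize(cv2.imread('pics/s4.png')[140:220,220:300],(400,400)),cv2.resize(cv2.imread('pics/t4.png')[170:220,225:275],(400,400))]))"
```

```text
t 13.45 pos [539.1 168.3 101.6] yaw 81.55 bay xy -1.11 21.88 F bay -0.45 -0.52 -3.17 T [-0.053  0.074  0.047] w 39.6
```

View pics/c8.png

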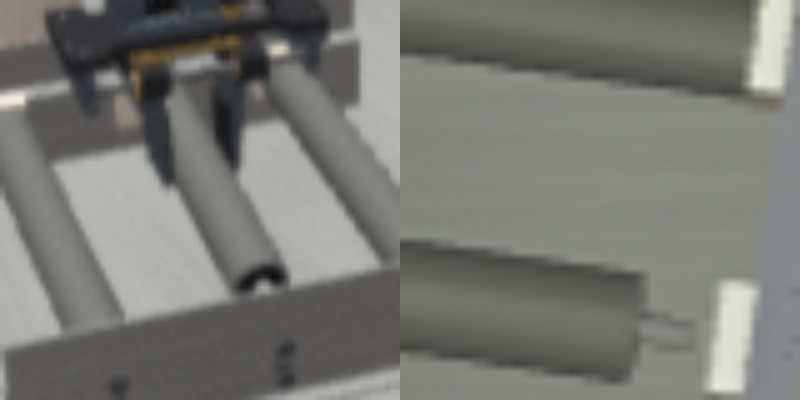

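```bash
python3 bay.py wrist:w11
```

```text
t 13.55 pos [539.1 168.3 101.6] yaw 81.55 bay xy -1.13 21.88 F bay 0.16 -0.81 -2.23 T [-0.08   0.037  0.008] w 39.5
```

View pics/w11.png

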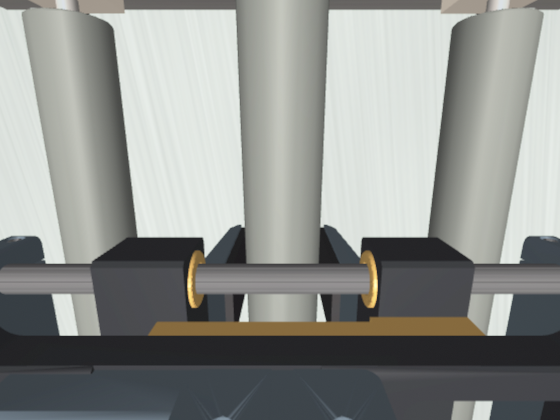

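```bash
python3 -c "
import cv2,numpy as np
cv2.imwrite('pics/c9.png',np.hstack([cv2.resize(cv2.imread('pics/s4.png')[130:210,210:290],(400,400)),cv2.resize(cv2.imread('pics/s4.png')[175:205,255:285],(400,400),interpolation=cv2.INTER_NEAREST)]))"
```

```text
(no output)
```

View pics/c9.png

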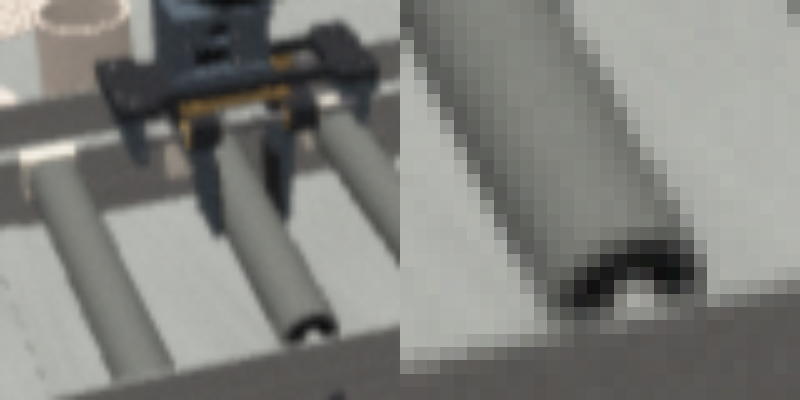

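```bash
cat > tilt.py <<'E'
from h import *
import sys
from scipy.stats import linregress
def tilt(f):
    im=cv2.imread(f).astype(float).mean(2);D=[]
    c=env.calibration('wrist');H=c['hand_eye']
    for v in range(6,206,8):
        r=cv2.GaussianBlur(im[v-2:v+3].mean(0)[None],(5,1),1.2)[0];g=np.gradient(r)
        def sub(a,b,s):
            k=a+np.argmax(s*g[a:b]);y=s*g[k-1:k+2];return k+.5*(y[0]-y[2])/(y[0]-2*y[1]+y[2])
        l=sub(225,262,-1);rr=sub(305,350,1)
        # cylinder silhouettes: half-angle between tangent planes containing view; use plane row direction
        u1=(l-c['cx'])/c['fx'];u2=(rr-c['cx'])/c['fx'];w=np.hypot(1,0)
        vv=(v-c['cy'])/c['fy']
        a=(np.arctan(u2)-np.arctan(u1))/2; h=20/np.sin(a)  # dist in plane perp. to axis approx z'
        z=h*np.cos((np.arctan(u2)+np.arctan(u1))/2)
        X=H[:3,:3]@(np.array([(u1+u2)/2,vv,1])*z)+H[:3,3]; D.append(X)
    D=np.array(D);q=linregress(D[:,0],D[:,2]);q2=linregress(D[:,0],D[:,1])
    print(f,'axis z(tool) at x=0: %.2f slope deg %.2f ; y at0 %.2f slope %.2f'%(q.intercept,np.degrees(np.arctan(q.slope)),q2.intercept,np.degrees(np.arctan(q2.slope))))
for f in sys.argv[1:]:tilt(f)
E
python3 tilt.py pics/w8.png pics/w9.png pics/w10.png pics/w11.png
```

```text
pics/w8.png axis z(tool) at x=0: 6.07 slope deg 0.25 ; y at0 0.45 slope -0.03
pics/w9.png axis z(tool) at x=0: 7.64 slope deg -1.26 ; y at0 0.48 slope -0.07
pics/w10.png axis z(tool) at x=0: 8.72 slope deg -2.14 ; y at0 0.48 slope -0.09
pics/w11.png axis z(tool) at x=0: 7.38 slope deg -5.04 ; y at0 0.45 slope -0.07
```

Call:
play_rows([
  [-0.6,-4,0,0,0.7],
  [-0.3,-2,0,0,0.7],
  [0,0,0,0,0.7],
])

```text
time_s: 13.98
ee_pos: [538.1, 162.0, 101.6]
ee_rot: [-180.0, 0.0, 81.5]
force: [0.1, -0.3, -2.0]
gripper_width: 39.9
```

```bash
python3 bay.py
```

```text
t 13.97 pos [538.1 162.  101.6] yaw 81.53 bay xy -1.17 15.48 F bay 0.18 -0.26 -2.0 T [-0.121  0.135 -0.047] w 39.9
```

Call:
play_rows([
  [-0.3,-2,0,0,0.7],
  [0,0,0,0,0.7],
])

```text
time_s: 14.22
ee_pos: [537.9, 160.1, 101.6]
ee_rot: [-180.0, 0.0, 81.5]
force: [-0.3, 0.2, -4.2]
gripper_width: 39.4
```

```bash
python3 bay.py
```

```text
t 14.22 pos [537.9 160.1 101.6] yaw 81.54 bay xy -1.15 13.57 F bay -0.36 0.19 -4.18 T [-0.093  0.012  0.032] w 39.4
```

Call:
play_rows([
  [-0.3,-2,0,0,0.7],
  [0,0,0,0,0.7],
])

```text
time_s: 14.48
ee_pos: [537.8, 158.9, 101.8]
ee_rot: [180.0, -0.1, 81.5]
force: [0.6, 2.9, -3.1]
gripper_width: 39.7
```

```bash
python3 bay.py top:t5 wrist:w12;python3 tilt.py pics/w12.png
```

```text
t 14.47 pos [537.8 158.9 101.8] yaw 81.52 bay xy -0.99 12.38 F bay 0.2 2.98 -3.12 T [ 0.501 -0.065 -0.023] w 39.7
pics/w12.png axis z(tool) at x=0: 6.39 slope deg -3.92 ; y at0 0.43 slope -0.04
```

```bash
python3 bay.py side:s5; python3 -c "
import cv2,numpy as np
cv2.imwrite('pics/c10.png',np.hstack([cv2.resize(cv2.imread('pics/s5.png')[170:210,250:290],(400,400)),cv2.resize(cv2.imread('pics/t5.png')[185:225,235:275],(400,400),interpolation=cv2.INTER_NEAREST)]))"
```

```text
t 14.57 pos [537.8 158.8 101.8] yaw 81.53 bay xy -1.01 12.28 F bay -1.26 2.95 -3.71 T [ 0.539  0.03  -0.049] w 39.5
```

View pics/c10.png

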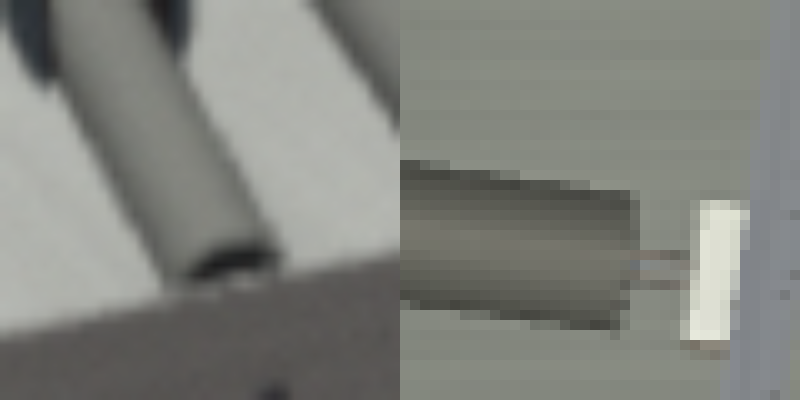

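Call:
play_rows([
  [0,0,-1.5,0,0.7],
  [0,0,0,0,0.7],
])

```text
time_s: 14.88
ee_pos: [538.0, 158.6, 100.6]
ee_rot: [179.9, -0.0, 81.5]
force: [0.0, 3.7, 1.0]
gripper_width: 39.8
```

```bash
python3 bay.py wrist:w13;python3 tilt.py pics/w13.png
```

```text
t 14.88 pos [538.  158.6 100.6] yaw 81.55 bay xy -0.83 12.12 F bay -0.52 3.67 1.04 T [0.737 0.051 0.057] w 39.8
pics/w13.png axis z(tool) at x=0: 6.30 slope deg -4.13 ; y at0 0.43 slope -0.08
```

Call:
play_rows([
  [0,0,-1.5,0,0.7],
  [0,0,0,0,0.7],
])

```text
time_s: 15.18
ee_pos: [538.0, 158.4, 98.9]
ee_rot: [179.9, -0.0, 81.6]
force: [-0.7, 3.5, 1.6]
gripper_width: 39.5
```

```bash
python3 bay.py wrist:w14;python3 tilt.py pics/w14.png
```

```text
t 15.18 pos [538.  158.4  98.9] yaw 81.55 bay xy -0.73 11.97 F bay -1.19 3.33 1.61 T [ 0.825 -0.042  0.061] w 39.5
pics/w14.png axis z(tool) at x=0: 6.27 slope deg -4.78 ; y at0 0.43 slope -0.12
```

Call:
play_rows([
  [-0.3,-2,0,0,0.7],
  [0,0,0,0,0.7],
])

```text
time_s: 15.48
ee_pos: [537.7, 156.3, 98.7]
ee_rot: [179.9, -0.0, 81.5]
force: [0.8, 4.1, 0.8]
gripper_width: 40.0
```

```bash
python3 bay.py top:t6 wrist:w15;python3 tilt.py pics/w15.png;python3 -c "
import cv2,numpy as np
cv2.imwrite('pics/c11.png',np.hstack([cv2.resize(cv2.imread('pics/t6.png')[185:225,235:275],(400,400),interpolation=cv2.INTER_NEAREST)]))"
```

```text
t 15.47 pos [537.7 156.3  98.7] yaw 81.54 bay xy -0.72 9.79 F bay 0.16 4.14 0.84 T [ 0.948 -0.242  0.034] w 40.0
pics/w15.png axis z(tool) at x=0: 6.33 slope deg -4.82 ; y at0 0.43 slope -0.11
```

View pics/c11.png

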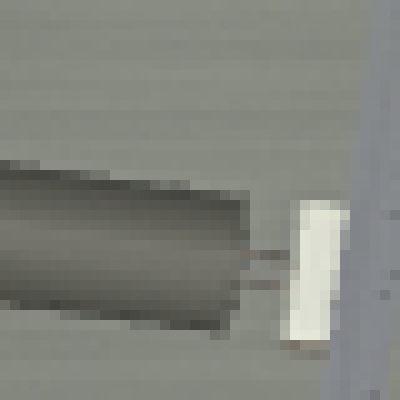

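Call:
play_rows([
  [0,0,1,0,0.7],
  [0,0,0,0,0.7],
])

```text
time_s: 15.82
ee_pos: [537.1, 156.1, 99.1]
ee_rot: [-180.0, 0.0, 81.6]
force: [2.2, 3.2, -3.3]
gripper_width: 39.6
```

Call:
play_rows([
  [0,0,1,0,0.7],
  [0,0,0,0,0.7],
])

```text
time_s: 16.08
ee_pos: [537.1, 156.2, 100.5]
ee_rot: [-180.0, 0.0, 81.5]
force: [1.7, 4.0, -3.4]
gripper_width: 39.4
```

Call:
play_rows([
  [0,0,1,0,0.7],
  [0,0,0,0,0.7],
])

```text
time_s: 16.32
ee_pos: [537.2, 156.3, 101.7]
ee_rot: [-180.0, 0.0, 81.5]
force: [1.3, 3.8, -3.7]
gripper_width: 39.7
```

```bash
python3 bay.py wrist:w16;python3 tilt.py pics/w16.png
```

```text
t 16.32 pos [537.2 156.3 101.7] yaw 81.54 bay xy -1.28 9.68 F bay 0.73 3.96 -3.71 T [ 0.887 -0.24   0.127] w 39.7
pics/w16.png axis z(tool) at x=0: 6.33 slope deg -5.68 ; y at0 0.42 slope -0.31
```

Call:
play_rows([
  [0.6,4,0,0,0.7],
  [0,0,2,0,0.7],
  [0,0,0,0,0.7],
])

```text
time_s: 16.75
ee_pos: [537.5, 159.6, 103.6]
ee_rot: [-180.0, 0.1, 81.6]
force: [-0.1, -0.4, -3.0]
gripper_width: 39.2
```

```bash
python3 bay.py wrist:w17;python3 tilt.py pics/w17.png
```

```text
t 16.75 pos [537.5 159.6 103.6] yaw 81.55 bay xy -1.47 13.07 F bay -0.03 -0.42 -2.99 T [-0.067  0.111  0.005] w 39.2
pics/w17.png axis z(tool) at x=0: 6.33 slope deg -5.23 ; y at0 0.43 slope -0.21
```

Call:
play_rows([
  [0,0,-1,0,0.7],
  [-0.6,-4,0,0,0.7],
  [0,0,0,0,0.7],
])

```text
time_s: 17.18
ee_pos: [537.5, 156.8, 102.8]
ee_rot: [180.0, -0.1, 81.5]
force: [0.4, 4.7, -3.5]
gripper_width: 39.6
```

```bash
python3 bay.py wrist:w18;python3 tilt.py pics/w18.png
```

```text
t 17.18 pos [537.5 156.8 102.8] yaw 81.49 bay xy -0.97 10.23 F bay -0.33 4.73 -3.46 T [ 0.703  0.025 -0.031] w 39.6
pics/w18.png axis z(tool) at x=0: 6.24 slope deg -5.30 ; y at0 0.43 slope -0.19
```

```bash
python3 - <<'E'
from tri import *
o={'w1':(315,50),'w2':(250,0),'w4':(250,175),'w5':(250,25)}
f=lambda n,x,y:(n,o[n][0]+x/5.5-.5,o[n][1]+y/5.4545-.5)
ex=np.array([.9891,-.1473,0]);ey=np.array([.1473,.9891,0]);b=np.array([536.6,146.6,0])
def pl(v,Y):
    n,u,w=v;oo,d=ray('wrist',u,w,PP(n));X=oo+d*((Y-(oo-b)@ey)/(d@ey));return X,round((X-b)@ex,2),round(X[2],2)
for k,v,Y in [('A top w2',f('w2',198,4),155),('A bot w2',f('w2',198,97),155),('A sock w2',f('w2',198,43),155),('A top w1',f('w1',193,195),155),('A bot w1',f('w1',160,217),155),
('B top w4',f('w4',199.5,66.5),-155),('B bot w4',f('w4',196,33),-155),('B sock w4',f('w4',200,49),-155),('B top w5',f('w5',213,79),-155)]:
    print(k,pl(v,Y)[1:])
E
```

```text
A top w2 (np.float64(-0.32), np.float64(85.18))
A bot w2 (np.float64(0.09), np.float64(51.89))
A sock w2 (np.float64(-0.16), np.float64(72.33))
A top w1 (np.float64(0.44), np.float64(82.81))
A bot w1 (np.float64(0.25), np.float64(53.37))
B top w4 (np.float64(-0.12), np.float64(92.57))
B bot w4 (np.float64(-0.27), np.float64(61.09))
B sock w4 (np.float64(0.15), np.float64(77.07))
B top w5 (np.float64(-0.14), np.float64(94.04))
```

```bash
python3 - <<'E'
from h import *
for f in('w8','w18'):
    im=cv2.imread(f'pics/{f}.png').astype(float).mean(2)
    for v in (40,160):
        r=im[v-2:v+3].mean(0);print(f,v,r[232:248].round(),r[314:332].round())
E
```

```text
w8 40 [209. 209. 209. 209. 209. 209. 195. 143.  89.  97. 101. 105. 109. 113.
 116. 120.] [138. 136. 134. 131. 128. 125. 122. 118. 115. 112. 108. 164. 216. 216.
 216. 216. 216. 216.]
w8 160 [210. 183. 180. 212. 219. 219. 219. 219. 219. 219. 193. 125.  98. 103.
 107. 111.] [132. 128. 125. 122. 118. 114. 108. 135. 192. 218. 218. 218. 218. 218.
 218. 218. 218. 194.]
w18 40 [226. 226. 225. 194. 119. 118. 121. 125. 129. 132. 135. 139. 142. 145.
 147. 148.] [143. 141. 140. 137. 135. 131. 128. 124. 121. 117. 114. 110. 102. 149.
 210. 222. 221. 222.]
w18 160 [228. 228. 227. 226. 227. 227. 226. 225. 217. 170. 113. 123. 127. 131.
 135. 139.] [136. 132. 128. 124. 120. 116. 111. 105. 135. 196. 222. 221. 222. 223.
 224. 225. 226. 226.]
```

```bash
cat > tilt.py <<'E'
from h import *
import sys
def tilt(f,zt=None):
    im=cv2.imread(f).astype(float).mean(2)
    c=env.calibration('wrist');H=c['hand_eye'];E=[[],[]]
    for v in range(6,206,6):
        r=im[v-1:v+2].mean(0)
        for i,(a,b) in enumerate(((268,225),(297,345))):
            st=1 if b>a else -1
            seg=r[a:b:st]; d=np.diff(seg); k=np.argmax(d)  # dark->bright going out
            lo=seg[max(k-1,0):k+1].min(); hi=seg[min(k+3,len(seg)-1)]; th=(lo+hi)/2
            j=k-1
            while j<len(seg)-2 and not(seg[j]<=th<seg[j+1]): j+=1
            E[i].append((a+st*(j+(th-seg[j])/(seg[j+1]-seg[j])),v))
    N=[]
    for e in E:
        e=np.array(e);A=np.polyfit(e[:,1],e[:,0],1);res=e[:,0]-np.polyval(A,e[:,1]);g=abs(res)<1;A=np.polyfit(e[g,1],e[g,0],1)
        P=[np.array([(np.polyval(A,v)-c['cx'])/c['fx'],(v-c['cy'])/c['fy'],1]) for v in(0,210)]
        n=np.cross(*P);N.append(n/np.linalg.norm(n))
    if N[0]@N[1]<0:N[1]=-N[1]
    a=np.cross(*N);a/=np.linalg.norm(a)
    al=np.arccos(N[0]@N[1])/2;h=20/np.sin(al)
    m=N[0]+N[1];m/=np.linalg.norm(m);q=np.cross(a,m);q*=np.sign(q[2])
    X=H[:3,:3]@(q*h)+H[:3,3];A=H[:3,:3]@a;A*=np.sign(A[0])
    X0=X-A*X[0]/A[0]
    sl=np.degrees(np.arctan(A[2]/A[0]));sy=np.degrees(np.arctan(A[1]/A[0]))
    print(f,'tool z@0 %.2f slope %.2f | y@0 %.2f yaw %.2f'%(X0[2],sl,X0[1],sy),'| sprung tip tool y %.2f dz %.2f'%(X0[1]-A[1]*170,X0[2]-A[2]*170))
for f in sys.argv[1:]:tilt(f)
E
python3 tilt.py pics/w8.png pics/w9.png pics/w10.png pics/w11.png pics/w14.png pics/w15.png pics/w16.png pics/w17.png pics/w18.png
```

```text
pics/w8.png tool z@0 6.76 slope -0.07 | y@0 0.46 yaw -0.04 | sprung tip tool y 0.56 dz 6.96
pics/w9.png tool z@0 7.80 slope -1.01 | y@0 0.45 yaw -0.03 | sprung tip tool y 0.54 dz 10.81
pics/w10.png tool z@0 7.70 slope -0.81 | y@0 0.41 yaw -0.02 | sprung tip tool y 0.46 dz 10.11
pics/w11.png tool z@0 7.64 slope -4.96 | y@0 0.44 yaw -0.05 | sprung tip tool y 0.59 dz 22.32
pics/w14.png tool z@0 7.16 slope -5.24 | y@0 0.45 yaw -0.13 | sprung tip tool y 0.82 dz 22.68
pics/w15.png tool z@0 7.16 slope -5.25 | y@0 0.44 yaw -0.11 | sprung tip tool y 0.78 dz 22.72
pics/w16.png tool z@0 7.12 slope -6.10 | y@0 0.44 yaw -0.30 | sprung tip tool y 1.34 dz 25.19
pics/w17.png tool z@0 7.24 slope -5.73 | y@0 0.44 yaw -0.21 | sprung tip tool y 1.06 dz 24.21
pics/w18.png tool z@0 7.16 slope -5.78 | y@0 0.44 yaw -0.19 | sprung tip tool y 1.00 dz 24.29
```

```bash
python3 -c "
from h import *
c=env.calibration('wrist');print(c['cx'],c['cy'],c['hand_eye'][:,3]);print(env.state()['time_s'])"
```

```text
282.0800023771801 211.06167592185557 [  67.20272036    0.35097714 -157.25473878    1.        ]
17.225
```

Call:
play_rows([
  [0.6,4,0,0,0.7],
  [0,0,1.5,0,0.7],
  [-0.6,-4,0,0,0.7],
  [0,0,0,0,0.7],
])

```text
time_s: 17.73
ee_pos: [537.6, 156.6, 104.4]
ee_rot: [180.0, -0.1, 81.5]
force: [0.3, 3.7, -4.0]
gripper_width: 39.8
```

```bash
python3 bay.py wrist:w19;python3 tilt.py pics/w19.png
```

```text
t 17.73 pos [537.6 156.6 104.4] yaw 81.51 bay xy -0.9 10.04 F bay -0.21 3.73 -3.95 T [ 0.601 -0.102 -0.018] w 39.8
pics/w19.png tool z@0 7.18 slope -5.72 | y@0 0.43 yaw -0.20 | sprung tip tool y 1.01 dz 24.11
```

Call:
play_rows([
  [0.6,4,0,0,0.7],
  [0,0,1.5,0,0.7],
  [-0.6,-4,0,0,0.7],
  [0,0,0,0,0.7],
])

```text
time_s: 18.27
ee_pos: [537.5, 156.5, 105.8]
ee_rot: [180.0, -0.1, 81.5]
force: [0.4, 3.6, -3.6]
gripper_width: 39.7
```

```bash
python3 bay.py wrist:w20 top:t7;python3 tilt.py pics/w20.png
```

```text
t 18.27 pos [537.5 156.5 105.8] yaw 81.5 bay xy -0.96 10.0 F bay -0.18 3.63 -3.59 T [ 0.652 -0.001 -0.078] w 39.7
pics/w20.png tool z@0 7.20 slope -5.71 | y@0 0.44 yaw -0.19 | sprung tip tool y 1.00 dz 24.13
```

```bash
python3 -c "
import cv2,numpy as np
cv2.imwrite('pics/c12.png',cv2.resize(cv2.imread('pics/t7.png')[198:222,248:272],(720,600),interpolation=cv2.INTER_NEAREST))
g=cv2.imread('pics/t7.png').astype(int).sum(2)//3
print(g[198:222,256:272])"
```

```text
[[133 133 133 132 133 132 132 133 131 133 133 133 133 133 135 136]
 [135 134 135 136 137 136 135 135 135 137 135 135 135 136 136 136]
 [133 134 133 133 131 132 132 133 132 133 132 132 132 133 136 134]
 [134 133 133 134 134 133 134 133 134 134 134 133 133 134 136 134]
 [135 135 135 134 134 134 136 135 134 133 135 135 134 134 137 135]
 [140 140 138 136 136 135 135 134 134 135 133 134 134 135 137 135]
 [ 71  81  87 119 136 135 134 134 133 130 129 128 130 133 135 134]
 [ 77  74  78 108 136 133 132 131 142 181 198 192 169 149 133 133]
 [ 85  83  85 108 137 134 135 133 149 206 220 219 216 187 132 133]
 [ 92  90  90 106 136 133 133 130 147 204 218 217 212 170 132 133]
 [ 99  98  99 104 135 133 132 130 154 221 217 218 209 150 132 133]
 [106 107 102  98 137 134 134 132 156 222 217 218 209 150 132 132]
 [113 112 110 104 116 114 105 106 163 222 217 218 206 132 132 133]
 [110 110 113 136 133 131 128 124 156 221 218 219 206 133 132 134]
 [108 103  95 123 127 128 130 138 182 220 218 215 187 131 132 135]
 [104 104 101 111 113 106 102 129 193 220 218 216 187 133 132 136]
 [ 97  92  91 134 134 132 130 148 204 218 218 212 170 134 133 136]
 [ 92 100 125 136 133 133 131 148 204 219 218 206 140 133 132 135]
 [ 83  87 113 134 132 132 130 155 222 218 218 210 150 133 133 136]
 [ 72 100 138 135 134 133 137 172 222 219 220 211 151 133 132 136]
 [133 133 134 133 132 131 137 175 227 225 225 211 135 133 134 136]
 [131 132 130 130 130 131 127 117 111 134 132 135 137 132 134 137]
 [133 133 134 134 134 135 135 132 125 124 116 122 137 134 134 136]
 [135 135 136 134 134 135 134 136 134 135 135 137 137 132 135 137]]
```

View pics/c12.png

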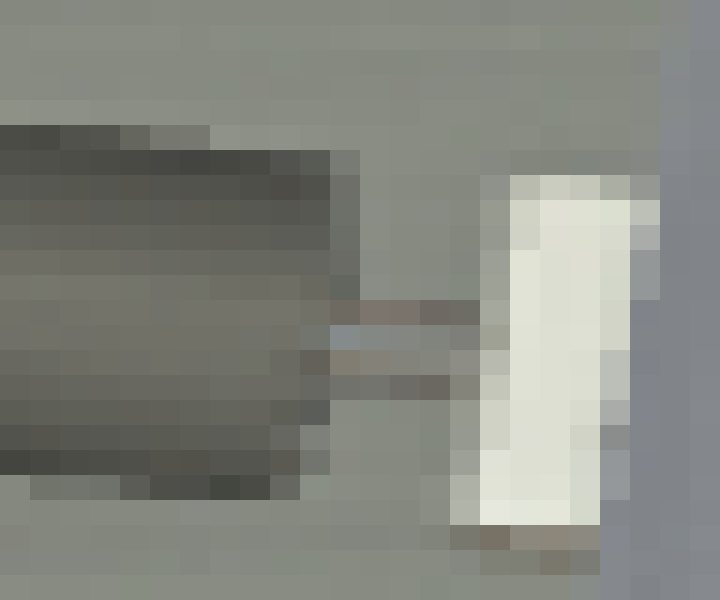

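Call:
play_rows([
  [0.6,4,0,0,0.7],
  [-0.8,0.1,-2.2,0,0.7],
  [-0.6,-4,0,0,0.7],
  [0,0,0,0,0.7],
], newtons=14)

```text
time_s: 18.88
ee_pos: [536.6, 156.6, 103.5]
ee_rot: [180.0, -0.1, 81.5]
force: [-0.4, 4.3, -2.9]
gripper_width: 39.3
```

```bash
python3 bay.py wrist:w21;python3 tilt.py pics/w21.png
```

```text
t 18.88 pos [536.6 156.6 103.5] yaw 81.5 bay xy -1.92 9.95 F bay -1.02 4.18 -2.95 T [ 0.753  0.053 -0.079] w 39.3
pics/w21.png tool z@0 7.30 slope -5.95 | y@0 0.44 yaw -0.17 | sprung tip tool y 0.95 dz 24.92
```

Call:
play_rows([
  [0.6,4,0,0,0.7],
  [0,0,2,0,0.7],
  [-0.6,-4,0,0,0.7],
  [0,0,0,0,0.7],
])

```text
time_s: 19.42
ee_pos: [536.8, 156.6, 105.7]
ee_rot: [180.0, -0.1, 81.5]
force: [0.9, 4.2, -2.6]
gripper_width: 39.6
```

```bash
python3 bay.py wrist:w22;python3 tilt.py pics/w22.png
```

```text
t 19.43 pos [536.8 156.6 105.7] yaw 81.51 bay xy -1.66 10.01 F bay 0.28 4.27 -2.61 T [ 0.656 -0.059 -0.052] w 39.6
pics/w22.png tool z@0 7.20 slope -5.68 | y@0 0.45 yaw -0.21 | sprung tip tool y 1.07 dz 24.03
```

Call:
play_rows([
  [0.6,4,0,0,0.7],
  [0,0,-4,0,0.7],
  [-0.6,-4,0,0,0.7],
  [0,0,0,0,0.7],
])

```text
time_s: 19.98
ee_pos: [536.6, 156.6, 101.4]
ee_rot: [180.0, -0.1, 81.5]
force: [0.4, 4.2, -3.8]
gripper_width: 39.6
```

```bash
python3 bay.py wrist:w23 top:t8;python3 tilt.py pics/w23.png
```

```text
t 19.98 pos [536.6 156.6 101.4] yaw 81.5 bay xy -1.87 9.98 F bay -0.19 4.18 -3.82 T [ 0.765  0.027 -0.037] w 39.6
pics/w23.png tool z@0 7.22 slope -5.97 | y@0 0.43 yaw -0.18 | sprung tip tool y 0.97 dz 24.89
```

Call:
play_rows([
  [0.6,4,0,0,0.7],
  [0,0,0,0,0.7],
  [0,0,6,0,0.7],
  [0,0,0,0,0.7],
  [-0.6,-4,0,0,0.7],
  [0,0,0,0,0.7],
])

```text
time_s: 20.82
ee_pos: [537.0, 156.8, 107.7]
ee_rot: [179.9, -0.1, 81.5]
force: [0.5, 3.5, -2.9]
gripper_width: 39.9
```

```bash
python3 bay.py wrist:w24;python3 tilt.py pics/w24.png
```

```text
t 20.82 pos [537.  156.8 107.7] yaw 81.51 bay xy -1.56 10.22 F bay -0.04 3.54 -2.91 T [ 0.6   -0.087  0.053] w 39.9
pics/w24.png tool z@0 7.19 slope -5.67 | y@0 0.45 yaw -0.25 | sprung tip tool y 1.18 dz 23.99
```

```bash
python3 - <<'E'
from h import *
for f in('w10','w24','w21'):
    im=cv2.imread(f'pics/{f}.png').astype(float).mean(2)
    c=env.calibration('wrist')
    for v in(60,90,120,150):
        r=im[v-1:v+2].mean(0)
        g=np.diff(cv2.GaussianBlur(r[None],(3,1),.8)[0])
        def e(a,b,s):
            k=a+np.argmax(s*g[a:b]);w=s*g[k-2:k+3];w=np.clip(w,0,None);return .5+(np.arange(k-2,k+3)*w).sum()/w.sum()
        L=(e(20,110,-1),e(90,165,1));R=(e(400,475,-1),e(455,545,1));M=(e(225,262,-1),e(300,345,1))
        nm=(sum(L)+sum(R))/4; dl=(sum(R)-sum(L))/2; mm=sum(M)/2
        zn=220*c['fx']/dl; zm=40*c['fx']/(M[1]-M[0])
        X=(mm-c['cx'])/c['fx']*zm-(nm-c['cx'])/c['fx']*zn
        print(f,v,np.round(L+R+M,1),'spacing depth',zn.round(1),'roller minus bay mid x: %.2f'%X)
E
```

```text
w10 60 [ 60.7 134.5 422.7 496.1 239.3 324.4] spacing depth 193.5 roller minus bay mid x: 2.06
w10 90 [ 65.3 137.5 420.  491.4 240.2 323.7] spacing depth 197.6 roller minus bay mid x: 2.14
w10 120 [ 69.8 140.6 416.9 487.  241.2 322.7] spacing depth 201.9 roller minus bay mid x: 2.17
w10 150 [ 74.4 143.7 414.  482.7 242.2 321.9] spacing depth 206.4 roller minus bay mid x: 2.16
w24 60 [ 38.5 122.5 443.  526.9 236.1 326.1] spacing depth 173.1 roller minus bay mid x: -0.79
w24 90 [ 43.8 125.8 439.5 521.7 237.4 325. ] spacing depth 176.9 roller minus bay mid x: -0.73
w24 120 [ 48.8 129.1 436.2 516.6 239.  323.9] spacing depth 180.7 roller minus bay mid x: -0.63
w24 150 [ 53.8 132.5 433.  511.6 240.2 322.9] spacing depth 184.7 roller minus bay mid x: -0.63
w21 60 [ 33.4 119.6 447.1 533.8 236.1 326.6] spacing depth 169.1 roller minus bay mid x: -1.06
w21 90 [ 38.5 122.9 443.7 528.5 237.4 325.4] spacing depth 172.7 roller minus bay mid x: -1.02
w21 120 [ 43.8 126.4 440.3 523.3 239.1 324.1] spacing depth 176.5 roller minus bay mid x: -0.99
w21 150 [ 49.  129.8 437.  518.  240.3 322.9] spacing depth 180.4 roller minus bay mid x: -1.02
```

Call:
play_rows([
  [0,0,0,0,0.7],
  [0,0,-0.7,0,0.7],
  [0,0,-0.7,0,0.7],
  [0,0,-0.7,0,0.7],
], newtons=45)

```text
time_s: 21.38
ee_pos: [536.7, 156.4, 105.5]
ee_rot: [180.0, 0.0, 81.6]
force: [1.3, 4.1, -0.6]
gripper_width: 39.3
```

Call:
play_rows([
  [0,0,-0.7,0,0.7],
  [0,0,-0.7,0,0.7],
  [0,0,-0.7,0,0.7],
])

```text
time_s: 21.75
ee_pos: [536.5, 156.4, 103.2]
ee_rot: [180.0, 0.0, 81.5]
force: [0.8, 3.9, -1.6]
gripper_width: 39.6
```

```bash
python3 bay.py wrist:w25;python3 tilt.py pics/w25.png
```

```text
t 21.75 pos [536.5 156.4 103.2] yaw 81.54 bay xy -1.97 9.68 F bay 0.25 4.01 -1.64 T [ 0.292 -0.106  0.007] w 39.6
pics/w25.png tool z@0 7.14 slope -5.02 | y@0 0.43 yaw -0.25 | sprung tip tool y 1.16 dz 22.02
```

Call:
play_rows([
  [0,0,-0.7,0,0.7],
  [0,0,-0.7,0,0.7],
  [0,0,-0.7,0,0.7],
])

```text
time_s: 22.18
ee_pos: [536.4, 156.4, 101.1]
ee_rot: [-180.0, 0.0, 81.5]
force: [0.3, 3.3, -0.1]
gripper_width: 39.1
```

Call:
play_rows([
  [0,0,-0.7,0,0.7],
  [0,0,-0.7,0,0.7],
  [0,0,-0.7,0,0.7],
])

```text
time_s: 22.55
ee_pos: [536.5, 156.4, 99.0]
ee_rot: [-180.0, -0.0, 81.5]
force: [0.5, 3.9, 0.0]
gripper_width: 39.0
```

```bash
python3 bay.py wrist:w26;python3 tilt.py pics/w26.png
```

```text
t 22.55 pos [536.5 156.4  99. ] yaw 81.54 bay xy -1.96 9.7 F bay -0.13 3.93 0.02 T [0.315 0.029 0.02 ] w 39.0
pics/w26.png tool z@0 7.00 slope -5.08 | y@0 0.43 yaw -0.22 | sprung tip tool y 1.09 dz 22.06
```

```bash
cat > xoff.py <<'E'
from h import *
import sys
def xo(f):
    im=cv2.imread(f).astype(float).mean(2);c=env.calibration('wrist');H=c['hand_eye'];D=[]
    for v in range(40,200,5):
        r=im[v-1:v+2].mean(0);g=np.diff(cv2.GaussianBlur(r[None],(3,1),.8)[0])
        def e(a,b,s):
            k=a+np.argmax(s*g[a:b]);w=np.clip(s*g[k-2:k+3],0,None);return .5+(np.arange(k-2,k+3)*w).sum()/w.sum()
        L=(e(15,110,-1),e(90,165,1));R=(e(400,475,-1),e(455,550,1));M=(e(225,262,-1),e(300,345,1))
        nm=(sum(L)+sum(R))/4;dl=(sum(R)-sum(L))/2;mm=sum(M)/2;zn=220*c['fx']/dl;zm=40*c['fx']/(M[1]-M[0])
        vv=(v-c['cy'])/c['fy']
        xt=(H[:3,:3]@np.array([0,vv,1])*zm+H[:3,3])[0]; xn=(H[:3,:3]@np.array([0,vv,1])*zn+H[:3,3])[0]
        D.append((xt,(mm-c['cx'])/c['fx']*zm,xn,(nm-c['cx'])/c['fx']*zn))
    D=np.array(D);
    def rob(x,y):
        p=np.polyfit(x,y,1)
        for _ in range(3):
            q=abs(y-np.polyval(p,x));k=q<=np.percentile(q,70);p=np.polyfit(x[k],y[k],1)
        return p
    a=rob(D[:,0],D[:,1]);b=rob(D[:,2],D[:,3])
    F=lambda x:np.polyval(a,x)-np.polyval(b,x)
    print(f,'yaw roller-track %.2f deg; x err at mid %.2f, sprung tip %.2f, fixed tip %.2f'%(np.degrees(a[0]-b[0]),F(0),F(-170),F(156)))
for f in sys.argv[1:]:xo(f)
E
python3 xoff.py pics/w10.png pics/w11.png pics/w15.png pics/w18.png pics/w20.png pics/w24.png pics/w25.png pics/w26.png
```

```text
pics/w10.png yaw roller-track -0.08 deg; x err at mid 2.23, sprung tip 2.46, fixed tip 2.02
pics/w11.png yaw roller-track -0.01 deg; x err at mid -0.12, sprung tip -0.08, fixed tip -0.16
pics/w15.png yaw roller-track -0.11 deg; x err at mid 0.44, sprung tip 0.78, fixed tip 0.13
pics/w18.png yaw roller-track -0.11 deg; x err at mid 0.10, sprung tip 0.43, fixed tip -0.20
pics/w20.png yaw roller-track -0.14 deg; x err at mid 0.10, sprung tip 0.52, fixed tip -0.28
pics/w24.png yaw roller-track -0.19 deg; x err at mid -0.44, sprung tip 0.12, fixed tip -0.95
pics/w25.png yaw roller-track -0.22 deg; x err at mid -0.97, sprung tip -0.33, fixed tip -1.57
pics/w26.png yaw roller-track -0.20 deg; x err at mid -0.98, sprung tip -0.38, fixed tip -1.53
```

```bash
python3 - <<'E'
from tri import *
o={'w1':(315,50),'w2':(250,0),'w4':(250,175),'w5':(250,25)}
f=lambda n,x,y:(n,o[n][0]+x/5.5-.5,o[n][1]+y/5.4545-.5)
for k,a,b in(('A w2 top',f('w2',40,4),f('w2',361,4)),('A w2 bot',f('w2',56,97),f('w2',341,97)),('B w4 topin',f('w4',53,66),f('w4',346,66)),('B w4 out',f('w4',52,158),f('w4',347,158)),('B w4 bot',f('w4',67,33),f('w4',325,33)),('B w5 in',f('w5',47,79),f('w5',379,79)),('B w5 out',f('w5',48,190),f('w5',378,189))):
    n,u,v=a;dep=318.28*40/(b[1]-u);oo,d=ray('wrist',(u+b[1])/2,v,PP(n));print(k,(oo+d*dep).round(1))
E
python3 tilt.py pics/w12.png
```

```text
A w2 top [559.4 300.   84.8]
A w2 bot [559.3 298.4  56.8]
B w4 topin [513.7  -6.4  94. ]
B w4 out [511.9 -18.2  98.7]
B w4 bot [513.5  -6.7  60.7]
B w5 in [513.4  -7.7  98.1]
B w5 out [511.6 -20.4  99.9]
pics/w12.png tool z@0 7.03 slope -4.22 | y@0 0.43 yaw -0.03 | sprung tip tool y 0.51 dz 19.54
```

Call:
play_rows([
  [0.6,4,0,0,0.7],
  [0.4,0,4,0,0.7],
  [0,0,4,0,0.7],
  [0,0,0,0,0.7],
  [-0.6,-4,0,0,0.7],
  [0,0,0,0,0.7],
])

```text
time_s: 23.35
ee_pos: [537.2, 156.8, 107.2]
ee_rot: [180.0, -0.1, 81.5]
force: [1.2, 4.0, -3.3]
gripper_width: 39.0
```

```bash
python3 bay.py wrist:w27;python3 tilt.py pics/w27.png;python3 xoff.py pics/w27.png
```

```text
t 23.35 pos [537.2 156.8 107.2] yaw 81.5 bay xy -1.33 10.24 F bay 0.57 4.1 -3.34 T [ 0.648 -0.011  0.028] w 39.0
pics/w27.png tool z@0 7.15 slope -5.65 | y@0 0.44 yaw -0.22 | sprung tip tool y 1.09 dz 23.90
pics/w27.png yaw roller-track -0.16 deg; x err at mid -0.21, sprung tip 0.27, fixed tip -0.65
```

Call:
play_rows([
  [0.6,4,0,0,0.7],
  [0,0,3,0,0.7],
  [0,0,0,0,0.7],
  [-0.6,-4,0,0,0.7],
  [0,0,0,0,0.7],
])

```text
time_s: 24.02
ee_pos: [537.2, 156.8, 110.3]
ee_rot: [180.0, -0.1, 81.5]
force: [1.3, 4.2, -2.9]
gripper_width: 39.5
```

```bash
python3 bay.py wrist:w28 top:t9;python3 tilt.py pics/w28.png;python3 xoff.py pics/w28.png
```

```text
t 24.02 pos [537.2 156.8 110.3] yaw 81.5 bay xy -1.32 10.23 F bay 0.63 4.34 -2.85 T [ 0.612 -0.014 -0.011] w 39.5
pics/w28.png tool z@0 7.15 slope -5.68 | y@0 0.44 yaw -0.21 | sprung tip tool y 1.07 dz 23.98
pics/w28.png yaw roller-track -0.14 deg; x err at mid -0.24, sprung tip 0.19, fixed tip -0.63
```

Call:
play_rows([
  [0,0,-0.6,0,0.7],
  [0,0,-0.6,0,0.7],
  [0,0,-0.6,0,0.7],
])

```text
time_s: 24.5
ee_pos: [537.0, 156.4, 108.4]
ee_rot: [180.0, 0.0, 81.6]
force: [-0.4, 4.0, -1.9]
gripper_width: 39.2
```

Call:
play_rows([
  [0,0,-0.6,0,0.7],
  [0,0,-0.6,0,0.7],
  [0,0,-0.6,0,0.7],
])

```text
time_s: 24.88
ee_pos: [537.1, 156.4, 106.5]
ee_rot: [180.0, -0.0, 81.6]
force: [0.5, 4.5, -0.7]
gripper_width: 39.4
```

Call:
play_rows([
  [0,0,-0.6,0,0.7],
  [0,0,-0.6,0,0.7],
  [0,0,-0.6,0,0.7],
])

```text
time_s: 25.25
ee_pos: [537.0, 156.3, 104.6]
ee_rot: [180.0, 0.0, 81.5]
force: [1.0, 4.4, -1.6]
gripper_width: 39.5
```

```bash
python3 bay.py wrist:w29;python3 tilt.py pics/w29.png;python3 xoff.py pics/w29.png
```

```text
t 25.25 pos [537.  156.3 104.6] yaw 81.55 bay xy -1.45 9.73 F bay 0.31 4.51 -1.59 T [0.322 0.006 0.043] w 39.5
pics/w29.png tool z@0 7.10 slope -4.99 | y@0 0.44 yaw -0.21 | sprung tip tool y 1.07 dz 21.89
pics/w29.png yaw roller-track -0.18 deg; x err at mid -0.47, sprung tip 0.05, fixed tip -0.94
```

Call:
play_rows([
  [0,0,-0.5,0,0.7],
  [0,0,-0.5,0,0.7],
  [0,0,-0.5,0,0.7],
])

```text
time_s: 25.68
ee_pos: [536.9, 156.4, 103.1]
ee_rot: [180.0, 0.0, 81.5]
force: [1.1, 4.1, -0.7]
gripper_width: 39.0
```

Call:
play_rows([
  [0,0,-0.5,0,0.7],
  [0,0,-0.5,0,0.7],
  [0,0,-0.5,0,0.7],
])

```text
time_s: 26.05
ee_pos: [536.9, 156.4, 101.6]
ee_rot: [180.0, 0.0, 81.5]
force: [0.4, 3.9, -0.4]
gripper_width: 39.6
```

Call:
play_rows([
  [0,0,-0.5,0,0.7],
  [0,0,-0.5,0,0.7],
  [0,0,-0.5,0,0.7],
])

```text
time_s: 26.42
ee_pos: [536.9, 156.4, 100.1]
ee_rot: [180.0, 0.0, 81.5]
force: [-0.2, 4.3, -1.2]
gripper_width: 39.5
```

```bash
python3 bay.py wrist:w30;python3 tilt.py pics/w30.png;python3 xoff.py pics/w30.png
```

```text
t 26.43 pos [536.9 156.4 100.1] yaw 81.55 bay xy -1.56 9.75 F bay -0.79 4.18 -1.16 T [0.287 0.061 0.05 ] w 39.5
pics/w30.png tool z@0 7.12 slope -5.01 | y@0 0.42 yaw -0.21 | sprung tip tool y 1.05 dz 21.98
pics/w30.png yaw roller-track -0.19 deg; x err at mid -0.56, sprung tip -0.01, fixed tip -1.06
```

Call:
play_rows([
  [0.6,4,0,0,0.7],
  [0,0,8,0,0.7],
  [0,0,8,0,0.7],
  [0,0,2,0,0.7],
  [-0.6,-4,0,0,0.7],
  [0,0,0,0,0.7],
])

```text
time_s: 27.22
ee_pos: [537.3, 156.7, 118.4]
ee_rot: [179.9, -0.1, 81.5]
force: [0.7, 3.0, -3.0]
gripper_width: 39.0
```

Call:
play_rows([
  [0,0,1,0,0.7],
  [0,0,1,0,0.7],
])

```text
time_s: 27.48
ee_pos: [537.1, 156.8, 120.1]
ee_rot: [180.0, -0.0, 81.5]
force: [1.9, 3.4, -4.8]
gripper_width: 39.6
```

Call:
play_rows([
  [0,0,1,0,0.7],
  [0,0,1,0,0.7],
])

```text
time_s: 27.72
ee_pos: [536.2, 155.5, 121.9]
ee_rot: [-179.9, 0.1, 81.6]
force: [-0.0, 0.1, -3.6]
gripper_width: 39.4
```

Call:
play_rows([
  [0,0,1,0,0.7],
  [0,0,1,0,0.7],
])

```text
time_s: 27.98
ee_pos: [536.6, 155.9, 124.1]
ee_rot: [-180.0, 0.0, 81.5]
force: [-0.4, -0.1, -3.6]
gripper_width: 38.9
```

Call:
play_rows([
  [0,0,1,0,0.7],
  [0,0,1,0,0.7],
])

```text
time_s: 28.22
ee_pos: [536.9, 156.3, 126.2]
ee_rot: [-180.0, 0.0, 81.5]
force: [-0.1, -0.6, -3.4]
gripper_width: 39.0
```

```bash
python3 bay.py wrist:w31 top:t10 side:s6;python3 tilt.py pics/w31.png;python3 -c "
import cv2,numpy as np
cv2.imwrite('pics/c13.png',np.hstack([cv2.resize(cv2.imread('pics/s6.png')[160:210,240:290],(400,400)),cv2.resize(cv2.imread('pics/t10.png')[190:225,240:275],(400,400))]))"
```

```text
t 28.23 pos [536.9 156.3 126.2] yaw 81.55 bay xy -1.56 9.64 F bay 0.01 -0.62 -3.36 T [-0.048  0.054 -0.004] w 39.0
pics/w31.png tool z@0 7.14 slope -5.64 | y@0 0.43 yaw -0.20 | sprung tip tool y 1.01 dz 23.85
```

View pics/c13.png

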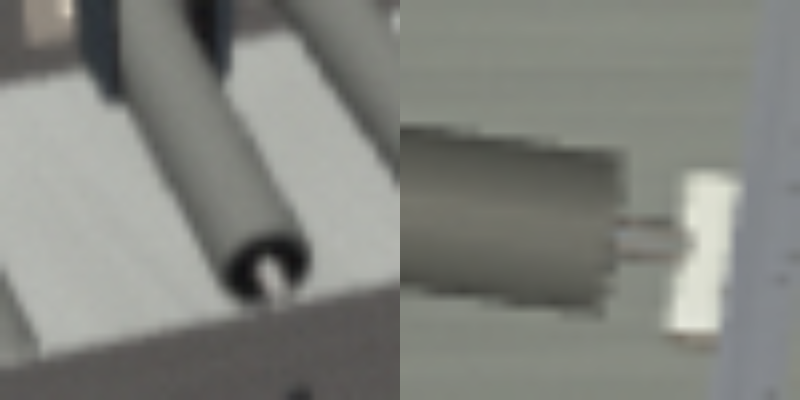

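```bash
python3 - <<'E'
from h import *
def an(f):
    im=cv2.imread(f'pics/{f}.png').astype(float).mean(2)
    m=(im>185).astype(np.uint8);m[:,:240]=0;m[:,300:]=0;m[:150]=0;m[270:]=0
    n,l,s,c=cv2.connectedComponentsWithStats(m)
    for i in range(1,n):
        if s[i,4]<25: continue
        cx,cy=c[i]
        # weighted centroid
        x0,y0,w,h=s[i,:4];pt=im[y0-2:y0+h+2,x0-2:x0+w+2];wt=np.clip(pt-140,0,80);yy,xx=np.mgrid[y0-2:y0+h+2,x0-2:x0+w+2]
        cx=(xx*wt).sum()/wt.sum();cy=(yy*wt).sum()/wt.sum()
        E=[]
        for u in range(int(cx)-22,int(cx)-9):
            col=im[:,u]; yc=int(cy-(cx-u)*.12)
            g=np.diff(col)
            a=yc-14;k1=a+np.argmin(g[a:yc-2]);k2=yc+2+np.argmax(g[yc+2:yc+14])
            def sub(k,s_):
                w=np.clip(s_*g[k-1:k+2],0,None);return .5+((np.arange(k-1,k+2))*w).sum()/w.sum()
            E.append((u,sub(k1,-1),sub(k2,1)))
        E=np.array(E);mid=(E[:,1]+E[:,2])/2
        p=np.polyfit(E[:,0],mid,1);q=abs(mid-np.polyval(p,E[:,0]));k=q<=np.median(q)*1.5+1e-6;p=np.polyfit(E[k,0],mid[k],1)
        print(f,'blob %.2f %.2f area %d'%(cx,cy,s[i,4]),'axis row mid@-15: %.2f slope %.3f width %.2f'%(np.polyval(p,cx-15),p[0],np.median(E[:,2]-E[:,1])),'axis ext minus blob (slope .129): %.2f px'%(np.median(mid+.129*(cx-E[:,0]))-cy))
for f in('t6','t7','t8','t9','t10'):an(f)
E
```

```text
t6 blob 271.15 174.08 area 51 axis row mid@-15: 173.58 slope 0.140 width 13.92 axis ext minus blob (slope .129): 1.41 px
t6 blob 266.02 211.69 area 56 axis row mid@-15: 210.10 slope 0.126 width 14.16 axis ext minus blob (slope .129): 0.35 px
t6 blob 261.06 250.27 area 56 axis row mid@-15: 248.54 slope 0.136 width 14.41 axis ext minus blob (slope .129): 0.23 px
t7 blob 271.15 174.08 area 51 axis row mid@-15: 173.58 slope 0.138 width 13.90 axis ext minus blob (slope .129): 1.41 px
t7 blob 266.02 211.70 area 56 axis row mid@-15: 209.95 slope 0.140 width 14.28 axis ext minus blob (slope .129): 0.14 px
t7 blob 261.06 250.27 area 55 axis row mid@-15: 248.53 slope 0.138 width 14.42 axis ext minus blob (slope .129): 0.22 px
t8 blob 271.15 174.08 area 51 axis row mid@-15: 173.58 slope 0.139 width 13.90 axis ext minus blob (slope .129): 1.40 px
t8 blob 266.01 211.68 area 56 axis row mid@-15: 210.50 slope 0.158 width 14.28 axis ext minus blob (slope .129): 0.71 px
t8 blob 261.06 250.27 area 55 axis row mid@-15: 248.55 slope 0.135 width 14.41 axis ext minus blob (slope .129): 0.22 px
t9 blob 271.15 174.07 area 51 axis row mid@-15: 173.59 slope 0.136 width 13.90 axis ext minus blob (slope .129): 1.41 px
t9 blob 266.02 211.70 area 56 axis row mid@-15: 209.85 slope 0.138 width 14.30 axis ext minus blob (slope .129): 0.09 px
t9 blob 261.06 250.27 area 55 axis row mid@-15: 248.53 slope 0.138 width 14.41 axis ext minus blob (slope .129): 0.22 px
t10 blob 271.15 174.08 area 51 axis row mid@-15: 173.57 slope 0.136 width 13.88 axis ext minus blob (slope .129): 1.41 px
t10 blob 266.10 211.72 area 53 axis row mid@-15: 209.18 slope 0.131 width 14.35 axis ext minus blob (slope .129): -0.64 px
t10 blob 261.06 250.27 area 55 axis row mid@-15: 248.56 slope 0.131 width 14.41 axis ext minus blob (slope .129): 0.22 px
```

Call:
play_rows([
  [0.6,4,0,0,0.7],
  [-0.9,0.1,-7,0,0.7],
  [0,0,-7,0,0.7],
  [0,0,-6,0,0.7],
  [0,0,0,0,0.7],
  [-0.6,-4,0,0,0.7],
  [0,0,0,0,0.7],
])

```text
time_s: 29.25
ee_pos: [536.4, 157.1, 106.5]
ee_rot: [180.0, -0.1, 81.5]
force: [0.4, 5.1, -4.3]
gripper_width: 39.7
```

```bash
python3 bay.py wrist:w32;python3 tilt.py pics/w32.png;python3 xoff.py pics/w32.png
```

```text
t 29.25 pos [536.4 157.1 106.5] yaw 81.48 bay xy -2.18 10.41 F bay -0.39 5.05 -4.26 T [ 0.722  0.067 -0.067] w 39.7
pics/w32.png tool z@0 7.30 slope -5.98 | y@0 0.40 yaw -0.15 | sprung tip tool y 0.85 dz 25.01
pics/w32.png yaw roller-track -0.09 deg; x err at mid -1.08, sprung tip -0.81, fixed tip -1.32
```

Call:
play_rows([
  [0,0,-0.5,0,0.7],
  [0,0,-0.5,0,0.7],
  [0,0,-0.5,0,0.7],
])

```text
time_s: 29.68
ee_pos: [536.1, 156.6, 104.8]
ee_rot: [180.0, -0.0, 81.6]
force: [-0.1, 4.4, -2.2]
gripper_width: 39.6
```

Call:
play_rows([
  [0,0,-0.5,0,0.7],
  [0,0,-0.5,0,0.7],
  [0,0,-0.5,0,0.7],
])

```text
time_s: 30.05
ee_pos: [536.1, 156.4, 103.3]
ee_rot: [180.0, 0.0, 81.6]
force: [0.0, 4.4, -0.5]
gripper_width: 39.3
```

Call:
play_rows([
  [0,0,-0.5,0,0.7],
  [0,0,-0.5,0,0.7],
  [0,0,-0.5,0,0.7],
])

```text
time_s: 30.42
ee_pos: [536.2, 156.5, 101.7]
ee_rot: [180.0, 0.0, 81.6]
force: [1.0, 3.9, -1.3]
gripper_width: 38.9
```

Call:
play_rows([
  [0,0,-0.5,0,0.7],
  [0,0,-0.5,0,0.7],
  [0,0,-0.5,0,0.7],
])

```text
time_s: 30.8
ee_pos: [536.1, 156.5, 100.2]
ee_rot: [180.0, -0.0, 81.6]
force: [0.5, 3.7, 0.2]
gripper_width: 39.4
```

```bash
python3 bay.py wrist:w33 top:t11;python3 tilt.py pics/w33.png;python3 xoff.py pics/w33.png
```

```text
t 30.8 pos [536.1 156.5 100.2] yaw 81.56 bay xy -2.31 9.73 F bay -0.05 3.76 0.22 T [ 0.264 -0.022  0.042] w 39.4
pics/w33.png tool z@0 7.06 slope -4.96 | y@0 0.45 yaw -0.22 | sprung tip tool y 1.09 dz 21.77
pics/w33.png yaw roller-track -0.19 deg; x err at mid -1.30, sprung tip -0.72, fixed tip -1.83
```

Call:
play_rows([
  [0,0,-0.4,0,0.7],
  [0,0,-0.4,0,0.7],
  [0,0,-0.4,0,0.7],
])

```text
time_s: 31.28
ee_pos: [536.1, 156.5, 99.0]
ee_rot: [180.0, -0.0, 81.5]
force: [1.3, 4.2, -0.4]
gripper_width: 39.1
```

Call:
play_rows([
  [0,0,-0.4,0,0.7],
  [0,0,-0.4,0,0.7],
  [0,0,-0.4,0,0.7],
])

```text
time_s: 31.65
ee_pos: [535.8, 156.1, 97.4]
ee_rot: [-180.0, 0.0, 81.6]
force: [0.5, 0.6, -4.6]
gripper_width: 39.3
```

```bash
python3 bay.py wrist:w34;python3 tilt.py pics/w34.png;python3 xoff.py pics/w34.png
```

```text
t 31.65 pos [535.8 156.1  97.4] yaw 81.57 bay xy -2.59 9.31 F bay 0.43 0.72 -4.58 T [ 0.209 -0.105  0.187] w 39.3
pics/w34.png tool z@0 7.00 slope -5.78 | y@0 0.43 yaw -0.26 | sprung tip tool y 1.20 dz 24.13
pics/w34.png yaw roller-track -0.30 deg; x err at mid -1.55, sprung tip -0.66, fixed tip -2.36
```

Call:
play_rows([
  [0,-2,0,0,0.7],
  [-0.2,-2,0,-0.2,0.7],
  [-0.3,-2,0,0,0.7],
  [0,0,0,0,0.7],
])

```text
time_s: 32.2
ee_pos: [535.7, 150.8, 97.7]
ee_rot: [180.0, -0.1, 81.3]
force: [1.0, 3.3, -4.2]
gripper_width: 38.9
```

```bash
python3 bay.py wrist:w35;python3 tilt.py pics/w35.png;python3 xoff.py pics/w35.png
```

```text
t 32.2 pos [535.7 150.8  97.7] yaw 81.32 bay xy -1.92 4.02 F bay 0.55 3.4 -4.18 T [ 0.811 -0.232  0.106] w 38.9
pics/w35.png tool z@0 7.01 slope -6.00 | y@0 0.43 yaw -0.27 | sprung tip tool y 1.24 dz 24.77
pics/w35.png yaw roller-track -0.02 deg; x err at mid -0.94, sprung tip -0.87, fixed tip -1.00
```

Call:
play_rows([
  [-0.3,-2,0,0,0.7],
  [-0.3,-2,0,0,0.7],
  [-0.3,-2,0,0,0.7],
  [-0.3,-2,0,0,0.7],
  [0,0,0,0,0.7],
])

```text
time_s: 32.88
ee_pos: [534.6, 143.3, 97.9]
ee_rot: [180.0, -0.1, 81.3]
force: [1.8, 7.1, -5.6]
gripper_width: 39.3
```

```bash
python3 bay.py wrist:w36 top:t12;python3 tilt.py pics/w36.png;python3 xoff.py pics/w36.png;python3 -c "
import cv2,numpy as np
cv2.imwrite('pics/c14.png',cv2.resize(cv2.imread('pics/t12.png')[140:270,140:290],(800,600)))"
```

```text
t 32.88 pos [534.6 143.3  97.9] yaw 81.29 bay xy -1.85 -3.55 F bay 0.7 7.29 -5.63 T [ 1.55  -0.312  0.087] w 39.3
pics/w36.png tool z@0 7.12 slope -6.31 | y@0 0.42 yaw -0.26 | sprung tip tool y 1.19 dz 25.79
pics/w36.png yaw roller-track -0.02 deg; x err at mid -0.75, sprung tip -0.69, fixed tip -0.81
```

View pics/c14.png

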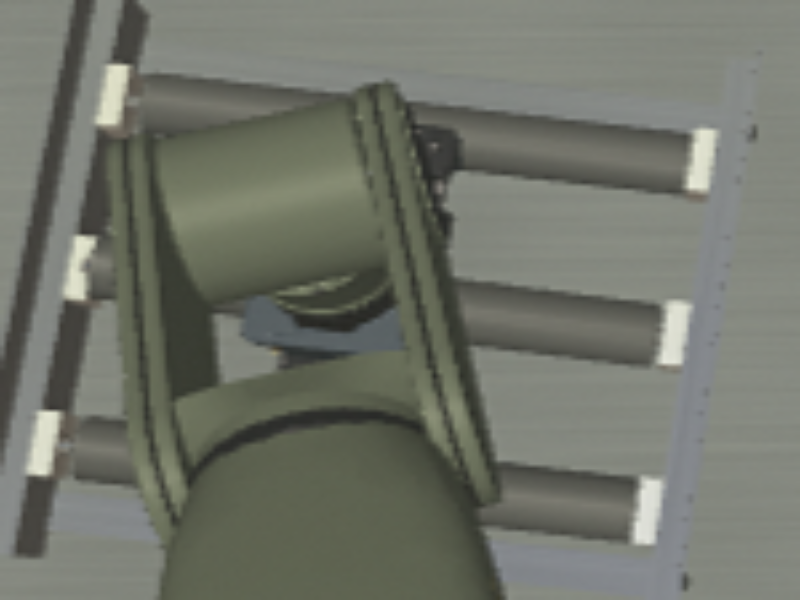

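Call:
play_rows([
  [-0.2,-1.5,0,0,0.7],
  [0,0,-2,0,0.7],
  [0,0,-2,0,0.7],
  [0,0,0,0,0.7],
], newtons=32)

```text
time_s: 33.48
ee_pos: [534.5, 141.7, 94.4]
ee_rot: [179.9, -0.1, 81.3]
force: [1.3, 6.4, -0.0]
gripper_width: 39.8
```

```bash
python3 bay.py wrist:w37;python3 tilt.py pics/w37.png;python3 xoff.py pics/w37.png
```

```text
t 33.48 pos [534.5 141.7  94.4] yaw 81.32 bay xy -1.75 -5.09 F bay 0.33 6.52 -0.05 T [ 0.911 -0.096  0.038] w 39.8
pics/w37.png tool z@0 7.07 slope -5.21 | y@0 0.43 yaw -0.19 | sprung tip tool y 1.00 dz 22.51
pics/w37.png yaw roller-track 0.04 deg; x err at mid -0.65, sprung tip -0.77, fixed tip -0.53
```

Call:
play_rows([
  [0,0,-2,0,0.7],
  [0,0,-2,0,0.7],
  [0,0,0,0,0.7],
])

```text
time_s: 33.9
ee_pos: [534.8, 141.7, 90.6]
ee_rot: [179.9, -0.1, 81.3]
force: [1.2, 6.5, -0.8]
gripper_width: 39.9
```

```bash
python3 bay.py wrist:w38;python3 tilt.py pics/w38.png;python3 xoff.py pics/w38.png
```

```text
t 33.9 pos [534.8 141.7  90.6] yaw 81.34 bay xy -1.51 -5.09 F bay 0.27 6.63 -0.77 T [ 0.869 -0.141  0.068] w 39.9
pics/w38.png tool z@0 7.03 slope -3.83 | y@0 0.42 yaw -0.08 | sprung tip tool y 0.65 dz 18.39
pics/w38.png yaw roller-track 0.14 deg; x err at mid -0.36, sprung tip -0.79, fixed tip 0.04
```

Call:
play_rows([
  [0,0,-1.5,0,0.7],
  [0,0,-1.5,0,0.7],
  [0,0,0,0,0.7],
])

```text
time_s: 34.33
ee_pos: [534.8, 141.7, 87.6]
ee_rot: [179.9, -0.1, 81.3]
force: [1.6, 6.7, -1.2]
gripper_width: 39.6
```

```bash
python3 bay.py wrist:w39;python3 tilt.py pics/w39.png;python3 xoff.py pics/w39.png
```

```text
t 34.33 pos [534.8 141.7  87.6] yaw 81.34 bay xy -1.47 -5.1 F bay 0.59 6.88 -1.2 T [ 0.796 -0.131  0.024] w 39.6
pics/w39.png tool z@0 7.06 slope -2.75 | y@0 0.43 yaw -0.06 | sprung tip tool y 0.61 dz 15.21
pics/w39.png yaw roller-track -0.07 deg; x err at mid -0.09, sprung tip 0.12, fixed tip -0.28
```

Call:
play_rows([
  [0,0,-2,0,0.7],
  [0,0,-2,0,0.7],
  [0,0,-2,0,0.7],
  [0,0,-0.6,0,0.7],
  [0,0,0,0,0.7],
])

```text
time_s: 35.0
ee_pos: [534.8, 141.7, 81.1]
ee_rot: [179.9, -0.1, 81.3]
force: [0.7, 6.5, -0.3]
gripper_width: 39.1
```

```bash
python3 bay.py wrist:w40;python3 tilt.py pics/w40.png;python3 xoff.py pics/w40.png
```

```text
t 35.0 pos [534.8 141.7  81.1] yaw 81.34 bay xy -1.45 -5.07 F bay -0.3 6.51 -0.29 T [ 0.776 -0.041  0.041] w 39.1
pics/w40.png tool z@0 7.11 slope -0.41 | y@0 0.40 yaw -0.04 | sprung tip tool y 0.52 dz 8.34
pics/w40.png yaw roller-track 0.47 deg; x err at mid -0.61, sprung tip -2.02, fixed tip 0.68
```

Call:
play_rows([
  [0.3,2,0,0,0.7],
  [0.15,1,0,0,0.7],
  [0,0,0,0,0.7],
])

```text
time_s: 35.42
ee_pos: [535.1, 143.7, 81.0]
ee_rot: [179.9, 0.0, 81.4]
force: [1.3, 2.0, 1.5]
gripper_width: 39.2
```

```bash
python3 bay.py
```

```text
t 35.42 pos [535.1 143.7  81. ] yaw 81.37 bay xy -1.47 -3.07 F bay 0.95 2.18 1.47 T [-0.063 -0.082  0.038] w 39.2
```

Call:
play_rows([
  [0,0,-0.4,0,0.7],
  [0,0,-0.4,0,0.7],
  [0,0,-0.4,0,0.7],
])

```text
time_s: 35.8
ee_pos: [534.8, 144.6, 78.7]
ee_rot: [180.0, -0.1, 81.3]
force: [2.0, 5.5, -0.2]
gripper_width: 39.2
```

Call:
play_rows([
  [0,0,-0.4,0,0.7],
  [0,0,-0.4,0,0.7],
  [0,0,-0.4,0,0.7],
])

```text
time_s: 36.17
ee_pos: [534.8, 144.6, 77.7]
ee_rot: [180.0, -0.1, 81.3]
force: [1.4, 5.4, 2.6]
gripper_width: 39.5
```

```bash
python3 bay.py wrist:w41;python3 tilt.py pics/w41.png
```

```text
t 36.17 pos [534.8 144.6  77.7] yaw 81.35 bay xy -1.88 -2.17 F bay 0.59 5.55 2.57 T [ 0.405 -0.063  0.029] w 39.5
pics/w41.png tool z@0 7.16 slope 0.41 | y@0 0.40 yaw -0.17 | sprung tip tool y 0.91 dz 5.95
```

Call:
play_rows([
  [0,0,0.8,0,0.7],
  [0.15,1.5,0,0,0.7],
  [0.3,1.5,0,0,0.7],
  [0,0,0,0,0.7],
])

```text
time_s: 36.72
ee_pos: [535.3, 147.5, 78.2]
ee_rot: [180.0, -0.0, 81.4]
force: [1.2, 5.3, -0.5]
gripper_width: 39.5
```

```bash
python3 bay.py
```

```text
t 36.73 pos [535.3 147.5  78.2] yaw 81.35 bay xy -1.86 0.72 F bay 0.39 5.44 -0.49 T [ 0.451 -0.264  0.121] w 39.5
```

Call:
play_rows([
  [0.2,1.5,0,0,0.7],
  [0.2,1.2,0,0,0.7],
  [0,0,0,0,0.7],
])

```text
time_s: 37.1
ee_pos: [535.4, 149.3, 78.3]
ee_rot: [180.0, 0.0, 81.4]
force: [2.8, 0.9, -1.9]
gripper_width: 39.5
```

```bash
python3 bay.py wrist:w42 top:t13 side:s7;python3 tilt.py pics/w42.png;python3 -c "
import cv2,numpy as np
cv2.imwrite('pics/c15.png',np.hstack([cv2.resize(cv2.imread('pics/s7.png')[120:220,200:300],(400,400)),cv2.resize(cv2.imread('pics/t13.png')[140:270,150:280],(400,400))]))"
```

```text
t 37.1 pos [535.4 149.3  78.3] yaw 81.37 bay xy -1.95 2.55 F bay 2.67 1.33 -1.92 T [-0.077 -0.409  0.084] w 39.5
pics/w42.png tool z@0 7.10 slope 0.18 | y@0 0.42 yaw -0.16 | sprung tip tool y 0.89 dz 6.56
```

View pics/c15.png

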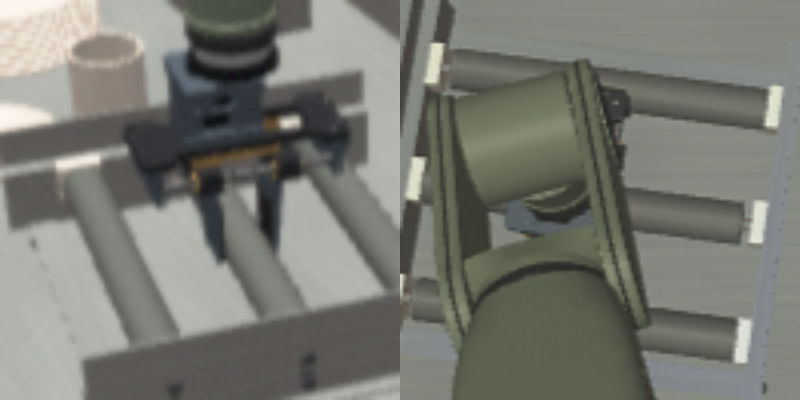

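Call:
play_rows([
  [0.6,0,0,0,0.6],
  [0,0,0,0,0.5],
  [0,0,0,0,0.35],
  [0,0,0,0,0.3],
  [0,0,0,0,0.3],
])

```text
time_s: 37.88
ee_pos: [535.9, 149.6, 78.6]
ee_rot: [-180.0, 0.0, 81.3]
force: [0.9, -0.2, -0.9]
gripper_width: 63.5
```

```bash
python3 bay.py wrist:w43;python3 tilt.py pics/w43.png
```

```text
t 37.88 pos [535.9 149.6  78.6] yaw 81.34 bay xy -1.56 2.91 F bay 0.88 -0.06 -0.88 T [-0.148  0.042 -0.015] w 63.5
pics/w43.png tool z@0 7.41 slope 0.19 | y@0 0.11 yaw -0.20 | sprung tip tool y 0.71 dz 6.85
```

Call:
play_rows([
  [0,0,5,0,0.3],
  [0,0,20,0,0.3],
  [0,0,35,0,0.3],
  [0,0,40,0,0.3],
  [-40,0,40,0,0.3],
  [-50,0,40,0,0.3],
  [-50,0,20,0,0.3],
  [-50,0,0,0,0.3],
  [0,0,0,0,0.3],
])

```text
time_s: 39.05
ee_pos: [344.4, 149.3, 278.5]
ee_rot: [179.9, -0.0, 81.4]
force: [0.8, 0.1, 0.3]
gripper_width: 64.0
```

```bash
python3 bay.py wrist:w44 top:t14 side:s8;python3 -c "
import cv2,numpy as np
cv2.imwrite('pics/c16.png',np.hstack([cv2.resize(cv2.imread('pics/s8.png')[120:220,190:340],(400,300)),cv2.resize(cv2.imread('pics/t14.png')[130:270,130:290],(400,350))[:300]]))
cv2.imwrite('pics/c16b.png',cv2.imread('pics/w44.png'))"
```

```text
t 39.05 pos [344.4 149.3 278.5] yaw 81.44 bay xy -190.87 -25.57 F bay 0.82 0.21 0.32 T [-0.09  -0.003 -0.027] w 64.0
```

View pics/c16.png

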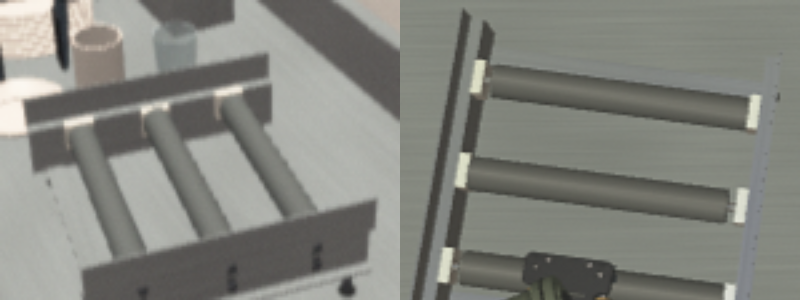

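View pics/w44.png

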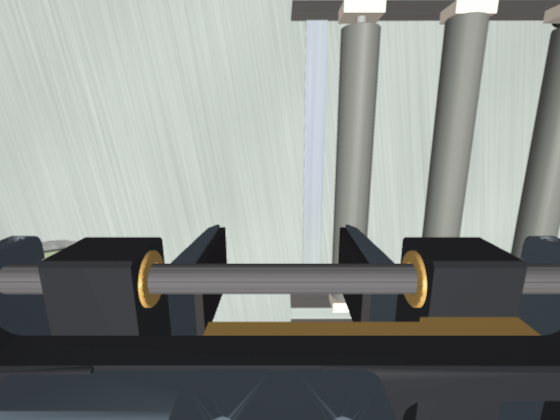

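```bash
python3 -c "
from workcell import env
print(env.job_done());print(env.state()['time_s'])"
```

```text
the job is handed in; nothing more can be done
None
the job is handed in; nothing more can be done
```

The roller is in the empty bay with both pins in their sockets. The gripper has let go and backed off, and the job was handed in at about 39 s of the 51 s allowed.

**How it went in:** I lifted the roller off the grid and tilted it about 5–6° by resting the tube on bearer A (seat_a). I found bearer B's (seat_b) socket with the sprung pin by probing. I then pressed the pin in about 11 mm, swung the fixed end down past A's top and swept it down until it dropped into A's socket.

**Last checks:**
- **Fixed end at A:** after the pin dropped in, the tube moved about 5.8 mm further towards A and then stopped. That matches the 6 mm pin being fully home.
- **Sprung end at B:** about 10 mm of pin shows between tube and bearer, so I work its tip out to be about 7 mm inside. This is calculated, not seen directly.
- **Rest and force:** the roller stayed in place when released. The largest force I read at the wrist was about 7 N; contact force on the track was not measured directly, so this is only a guide to the 30 N limit.
- **Other things:** I saw nothing knocked or shifted along the way, but I did not measure the bystanders again at the end.

**What disagreed:**
- **Height of B's socket:** the camera put it at about 79 mm, but the pin dropped in at an estimated 73–75 mm. It took several failed tries and sweeps before the touch search found it.
- **Position along the track:** the wrist and top cameras differed by about 1 mm.

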